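# Lay the last two slates on the model roof

## Robot

A 7-joint arm with a two-finger parallel gripper is mounted at the origin on the work surface. World frame = base frame: x ahead of the robot, y to its left, z up, the work surface at z = 0. Lengths are in m, angles in rad, forces in N, time in s.
With the tool pointing down it reaches from about 0.425 to 0.925 m from the base axis. Payload 6.8 kg.
Tool frame: the origin (TCP) lies between the finger pads; the fingertips stand 22 mm ahead of it and the grasp point (between the pads) lies 3 mm ahead of it (bot.tip_reach is the distance from the TCP to the fingertips, in m); z points along the fingers, x is the direction in which the jaws open and shut, and the axes are right-handed (so a half turn about z gives the same grasp; the last joint's range is limited). The gripper opens to 85 mm and grips with 20 to 120 N. Pads are 22 mm wide; open, the fingers measure 114 mm over their backs; the gripper's body (76 mm by 85 mm) begins 54 mm behind the grasp point. The pads swing forward as they close: fully open they stand 13 mm farther back than shut.
Start: joints at [-0.108, 0.477, 0.022, 1.555, -0.011, 1.109, -0.083], TCP at [0.675, 0, 0.253] pointing down, gripper open.
Joint ranges: [-2.96, 2.96], [-0.34, 2.1], [-1.41, 1.46], [0.24, 2.44], [-1.37, 4.51], [0.17, 1.92], [-2.96, 2.96]. Speed limits (rad/s): [2.39, 2.39, 3.14, 3.14, 3.14, 3.14, 3.14].

## Interface

Orientations are given as a unit quaternion [w, x, y, z].
In Python, from station import bot gives the robot as it stands.
- The arm moves only by the tool step_arm, never from a script. Its argument "targets" is a list of rows, each a list of 5 numbers: the shift along the tool's x, y, z in mm, then the turn about the tool's z in degrees, then the closure, from 0 (fully open) to 1 (shut). In form: [[dx, dy, dz, spin, jaw], ...]. A call has 1 to 20 rows; each row is the pose to reach, as a shift and turn from the pose commanded when the call began, along the tool's axes at that moment; what a row does not reach only later rows make up. A row lasts 1/12 s, in which the tool goes at most 41.7 mm and 7.16 degrees, less where a joint would pass 70% of its speed; a pose out of reach is approached as far as the arm can. A call with a gripper value outside its range is refused whole. The fingers move at their own pace and stop on an object; "newtons" is the grip in N (left out, the last holds). Time passes only in rows, so rows that repeat a pose let the fingers close. It gives the time, the measured TCP pose, the force and the opening at its end, in the units of the state.
- bot.get_obs(): the state, without advancing time (a new reading comes with each control period).
- bot.read_camera(name): name is "scene" or "side" or "wrist"; returns a dict with "frame" (384x512x3 uint8, red, green, blue), "z_map" (384x512 float32, m along the optical axis (not along the pixel's ray), 0 where there is no reading), "fov_y" (degrees; the focal length in pixels is half the picture's height over the tangent of half this angle, whatever the lens; pixels are square), "cx", "cy" (the principal point, pixels), "R" (3x3) and "t" (3): a world point X has camera coordinates R X + t. Camera axes: x right, y down, z forward; pixel columns grow to the right and rows downward; lengths in m; the calibration is good to about 2 mm. A picture is of the moment at which its call begins.
- bot.hand_in(): hands the job in, once; it reports no verdict.
The state is a dict: "t": time; "q": joint angles; "joint_vel": joint speeds; "joint_torque": joint torques, N m; "eef_pos": TCP position; "tool_rot": TCP orientation; "contact_force": force on the tool from outside, world axes, zero at the start; "torque": the same for the moment, N m; "gripper_width": opening from 0.0 (shut) to 1.0 (fully open).
Only numpy, scipy, OpenCV 4.12 (cv2) and the standard library are available. Lean on these libraries where they do the work, as an engineer would, in place of code of your own. Each camera call takes 0.05 s, during which the arm holds its last target.

## Task

Finish the little model roof on the bench: first lay the full-size slate on the slope, nail holes uphill, its lower edge on the pale line scribed across the slate already fixed there; then lay the short slate above it in the same way, its lower edge on the full-size slate's own line. Keep both square and centred over the slate below, each resting flat on it and on its batten; set them down gently rather than dropping or ramming them, and leave the narrow slate and everything else on the bench where it is.

Things in the scene. Friction and masses are not known exactly. Their poses are not given: they have to be found in the camera images.
- deck: Fixed plywood model roof with cross battens, 150 mm wide, 235 long, low end towards the robot, its bottom slate (90 x 60 x 8 mm, like the full slate) fixed on it at x -55 to 35 mm. Origin: on top of the fixed slate, at the middle of its pale line, 75 mm above the bench. x: up the slope, 18 degrees above level; y: left, along the battens; z: square out of the slates. All slates lie parallel to x-y.
- seat_full (a point): Point of the roof, deck x 45, y 0, z 0 mm, where the centre of the full slate's underside belongs; same axes as the deck. It then rests on the fixed slate and on a batten at deck x 63 to 77 mm (top at z 0). Nothing beside the slates stands above their undersides, except the next batten up the slope. Friction alone holds the slates.
- seat_short (a point): Point of the roof, deck x 87.5, y 0, z 8 mm, where the centre of the short slate's underside belongs if the full slate lies exactly right; same axes as the deck. It then rests on the full slate and on a batten at deck x 98 to 112 mm (top at z 8). The roof's highest edge is about 130 mm above the bench.
- full_slate: Loose dark grey slate, 90 mm long (x) x 60 wide (y) x 8 thick, about 117 g, face up, flat on the bench; pale line across its face 55 mm from the tail, two dark nail holes 12 mm from the head. Origin: centre of its underside; x to the head (nail holes), z out of the face. x starts within 0.5 rad of world x. Can be gripped across its 60 mm width.
- full_tail (a point): Middle of the full slate's tail (the end farther from the nail holes), at its underside, 45 mm from the slate's origin in -x. It must come to the origin of the deck.
- full_line (a point): Middle of the pale line on the face of the full slate: 10 mm in +x and 8 mm in +z of the slate's origin; same axes as the slate.
- short_slate: Loose dark grey slate plate, 65 mm long (x) x 60 mm wide (y) x 8 mm thick, about 84 g, no line, two nail holes 12 mm from the head; lying face up flat on the bench. Origin: centre of its underside; x towards the head, z out of the face; x starts within 0.5 rad of world x.
- short_tail (a point): Middle of the short slate's tail at its underside, 32.5 mm from the slate's origin in -x. It must come to the full slate's line.
- narrow_slate: A spare slate 90 x 36 x 8 mm, with line and nail holes, not needed; origin at the centre of its underside. The three loose slates change places from run to run.
- beaker: Glass beaker, 68 mm wide, 90 mm high, a bystander; origin at the centre of its underside.
- dish: Closed flat clear dish, 84 mm wide, 14 mm high, a bystander; origin at the centre of its underside.
- ruler: Wooden ruler 220 x 30 x 5 mm, a bystander; origin at the centre of its underside.
- lens: Black hand lens, 68 mm round with a handle, 10 mm high, a bystander; origin under the lens.
Mind the look-alikes: they are no part of the job. Leave any pink or turquoise look-alike of the full_slate alone.

How it is judged:
By the outcome, as a careful person would: the job done as asked, in the order asked, and still so for the second after the job is handed in, with the robot touching nothing.
It also fails if it takes over 58 s, if anything falls off the work surface, if the arm or the gripper's body presses on something with over 40 N, if the wrist force passes 120 N, or if a joint passes its speed limit or range.

## Working session

There is one attempt and no reset: what is moved stays moved. The work goes in short steps, Python scripts to look and compute and a tool call to move; the robot and the scene stay as the last step left them, time stands still between calls to the robot, and variables do not carry over. Pictures are saved under pics/ and viewed, and the job is handed in when it is done.

Besides the shell and the picture viewer there is one more tool, called after "Request:" by a JSON object that holds its "op" and its "data", one argument or row to a line. step_arm: Moves the arm, as the interface text tells. Its arguments: {"type":"object","properties":{"targets":{"type":"array"},"newtons":{"type":"number"}},"required":["targets"]}

```bash
ls; mkdir -p pics; python3 - <<'E'
from station import bot
import cv2,numpy as np
o=bot.get_obs()
for k in o: print(k,np.round(o[k],4))
d={}
for n in ["scene","side","wrist"]:
    c=bot.read_camera(n); cv2.imwrite(f"pics/{n}0.png",cv2.cvtColor(c["frame"],cv2.COLOR_RGB2BGR))
    np.savez(f"{n}0.npz",**c); print(n,c["fov_y"],c["cx"],c["cy"],np.round(c["R"],3).tolist(),np.round(c["t"],3))
print(bot.tip_reach)
E
```

```text
pics
t 0.0
q [-0.1081  0.4778  0.0223  1.5565 -0.0115  1.1093 -0.0831]
joint_vel [-0.0008  0.0006  0.0011  0.001  -0.0005 -0.0011  0.0008]
joint_torque [-5.00000e-04 -5.96444e+01  1.60770e+00 -2.81195e+01  1.24000e-02
  9.40000e-03  0.00000e+00]
eef_pos [ 0.6744 -0.      0.2523]
tool_rot [ 1.e-04  1.e+00  0.e+00 -9.e-04]
contact_force [-0.6489 -0.0912  0.2136]
torque [0.0253 0.028  0.0419]
gripper_width 1.0016
scene 45.261604333752686 256.4022805014405 181.72486839019786 [[-0.507, 0.862, 0.015], [0.507, 0.312, -0.803], [-0.697, -0.4, -0.595]] [ 0.3   -0.153  1.609]
side 43.41842668916108 258.19243399259597 191.9551707700825 [[0.829, -0.559, 0.003], [-0.308, -0.461, -0.832], [0.466, 0.689, -0.555]] [-0.45   0.195  1.223]
wrist 59.43314495537244 255.79106241987708 195.98676992872217 [[1.0, 0.0, -0.002], [0.001, -0.945, 0.326], [-0.002, -0.326, -0.945]] [-0.673 -0.042  0.382]
0.022
```

View pics/scene0.png

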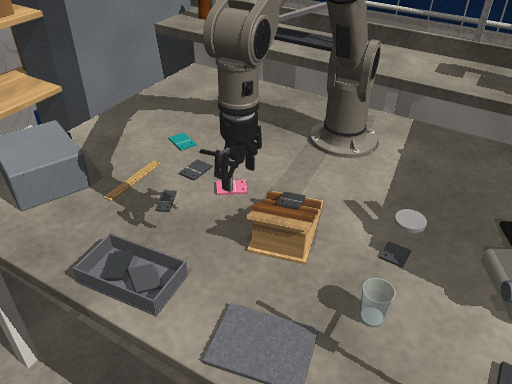

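View pics/side0.png

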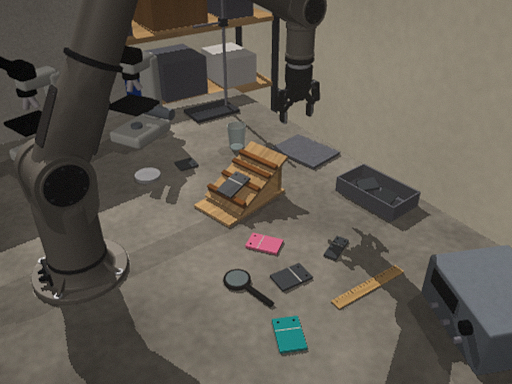

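View pics/wrist0.png

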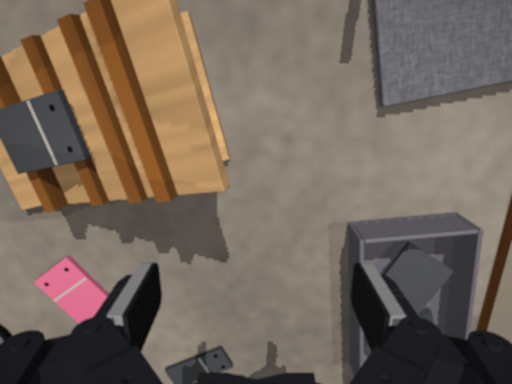

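The scene shows the pink slate at (231,186) and the turquoise one at (182,141); both are decoys. The dark slates are at (196,170), (167,200) and (395,254). The roof is at (287,225). Next I'll enlarge the dark candidates to compare them.

```bash
cat > h.py <<'E'
import numpy as np,cv2
def load(n): return dict(np.load(n+".npz"))
def f(c): return c["frame"].shape[0]/2/np.tan(np.radians(float(c["fov_y"]))/2)
def ray(c,uv):
    uv=np.atleast_2d(uv).astype(float); F=f(c)
    d=np.c_[(uv[:,0]-c["cx"])/F,(uv[:,1]-c["cy"])/F,np.ones(len(uv))]@c["R"]
    return -c["R"].T@c["t"],d
def onz(c,uv,z):
    o,d=ray(c,uv); return o+d*((z-o[2])/d[:,2])[:,None]
def onplane(c,uv,p,n):
    o,d=ray(c,uv); return o+d*(((np.asarray(p)-o)@n)/(d@n))[:,None]
def proj(c,X):
    q=np.atleast_2d(X)@c["R"].T+c["t"]; F=f(c)
    return np.c_[q[:,0]/q[:,2]*F+c["cx"],q[:,1]/q[:,2]*F+c["cy"]]
def snap(n,tag):
    from station import bot
    c=bot.read_camera(n); np.savez(tag+".npz",**c)
    cv2.imwrite(f"pics/{tag}.png",cv2.cvtColor(c["frame"],cv2.COLOR_RGB2BGR)); return c
def crop(c,x0,y0,w,h,s):
    im=cv2.cvtColor(c["frame"],cv2.COLOR_RGB2BGR)[y0:y0+h,x0:x0+w]
    return cv2.resize(im,None,fx=s,fy=s,interpolation=cv2.INTER_CUBIC)
E
python3 - <<'E'
from h import *
s=load("scene0");d=load("side0")
a=crop(s,140,120,100,100,4);b=crop(s,360,220,66,66,4);b=cv2.copyMakeBorder(b,0,400-264,0,0,cv2.BORDER_CONSTANT)
cv2.imwrite("pics/c1.png",np.hstack([a,b]))
a=crop(d,225,220,140,110,5)
cv2.imwrite("pics/c2.png",a)
cv2.imwrite("pics/c3.png",crop(d,130,130,170,100,4))
for n,c,pts in(("scene",s,[(196,170),(167,200),(395,254),(231,186),(182,141),(375,318),(410,221),(292,200)]),("side",d,[(291,277),(336,247),(186,164)])):
    print(n,np.round(onz(c,pts,0.008),3).tolist())
E
```

```text
scene [[0.435, -0.31, 0.008], [0.597, -0.292, 0.008], [0.468, 0.327, 0.008], [0.447, -0.173, 0.008], [0.321, -0.452, 0.008], [0.68, 0.347, 0.008], [0.324, 0.325, 0.008], [0.411, 0.011, 0.008]]
side [[0.42, -0.327, 0.008], [0.589, -0.303, 0.008], [0.456, 0.312, 0.008]]
```

View pics/c1.png

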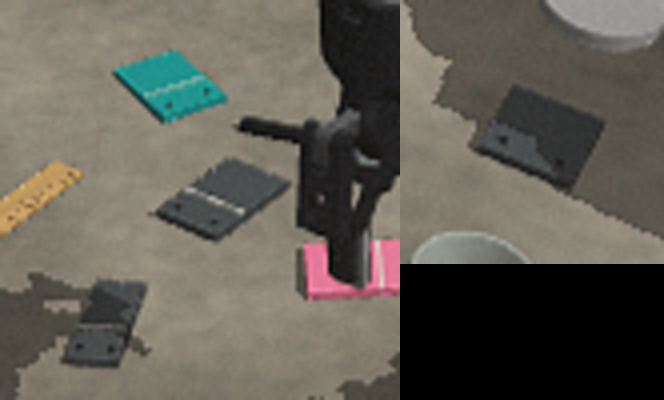

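View pics/c2.png

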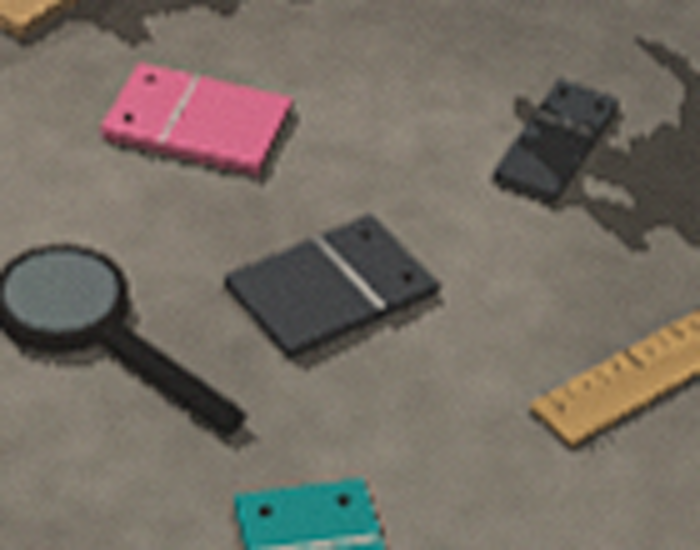

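View pics/c3.png

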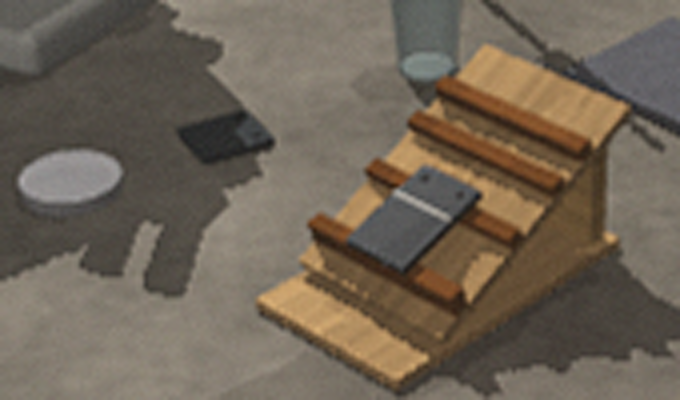

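Candidates: the scene slate at (196,170) is 90x60 with a line and two holes, so it is the full slate. The one at (167,200) is the narrow one. The one at (395,254), dark with no line and nearly square, is the short slate. The pink and turquoise ones are decoys. The first move goes over the roof with the jaws turned across it.

Request:
{"op": "step_arm", "data": {
  "targets": [
    [-40, 0, 0, -7, 0],
    [-80, 0, 0, -14, 0],
    [-120, 0, 0, -21, 0],
    [-160, 0, 0, -28, 0],
    [-200, 0, 0, -35, 0],
    [-220, 0, 0, -42, 0],
    [-220, 0, 0, -49, 0],
    [-220, 0, 0, -56, 0],
    [-220, 0, 0, -63, 0],
    [-220, 0, 0, -70, 0],
    [-220, 0, 0, -77, 0],
    [-220, 0, 0, -84, 0],
    [-220, 0, 0, -90, 0],
    [-220, 0, 0, -90, 0],
    [-220, 0, 0, -90, 0]
  ]
}}

```text
t: 1.4
eef_pos: [0.4549, -0.0001, 0.2532]
tool_rot: [-0.0, 0.708, 0.706, -0.0]
contact_force: [-0.1, -0.6, 1.4]
gripper_width: 0.996
```

```bash
python3 - <<'E'
from h import *
from station import bot
c=snap("wrist","w1"); o=bot.get_obs(); print(o["eef_pos"],o["tool_rot"],o["t"],o["q"],bot.tip_reach)
cv2.imwrite("pics/w1b.png",crop(c,0,0,512,384,1.5))
E
```

```text
[ 4.54893875e-01 -5.16875288e-05  2.53201046e-01] [-7.56027285e-05  7.08338038e-01  7.05873368e-01 -8.45268170e-05] 1.45 [ 0.05036358  0.12319816 -0.20255292  2.04765135  0.02987222  0.97367046
  1.39981024] 0.022
```

View pics/w1b.png

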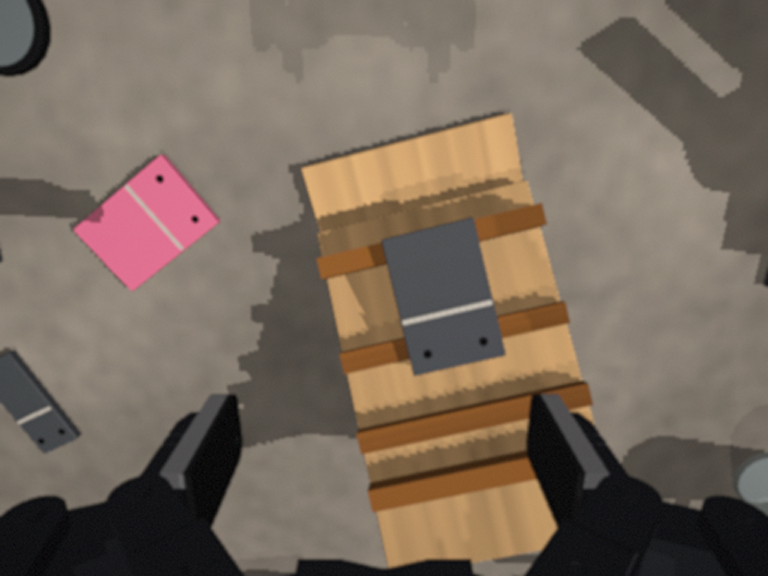

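The wrist view shows the fixed slate at about (443,295) in the 1.5x picture, with its line from (402,322) to (492,302) and the holes downhill in the image. I'll measure the deck from this.

```bash
cat >> h.py <<'E'
def deckframe(psi):
    a=np.radians(18);c,s=np.cos(psi),np.sin(psi)
    x=np.array([c*np.cos(a),s*np.cos(a),np.sin(a)]);y=np.array([-s,c,0.]);return x,y,np.cross(x,y)
def darkmask(c,thr=95,sat=28,lo=25):
    im=c["frame"].astype(int);mx=im.max(2);mn=im.min(2)
    return ((mx<thr)&(mx-mn<sat)&(mx>lo)).astype(np.uint8)*255
def quad(cnt):
    # fit lines to four sides of contour using minAreaRect assignment
    h=cv2.convexHull(cnt)
    for e in np.linspace(.01,.15,40):
        q=cv2.approxPolyDP(h,e*cv2.arcLength(h,True),True)
        if len(q)<=4: break
    q=q[:,0].astype(float)
    if len(q)<4:return q
    P=cnt[:,0].astype(float);L=[]
    for i in range(4):
        a,b=q[i],q[(i+1)%4];d=b-a;n=np.linalg.norm(d);d/=n
        t=(P-a)@d/n;dist=abs((P-a)@np.array([-d[1],d[0]]))
        s=P[(t>.1)&(t<.9)&(dist<3)]
        if len(s)<5: return q
        vx,vy,x0,y0=cv2.fitLine(s.astype(np.float32),cv2.DIST_HUBER,0,.01,.01).ravel()
        L.append(np.array([vy,-vx,-(vy*x0-vx*y0)]))
    out=[]
    for i in range(4):
        p=np.cross(L[i-1],L[i]);out.append(p[:2]/p[2])
    return np.array(out)
E
cat > deck.py <<'E'
from h import *
c=load("w1")
print(np.round(c["R"],3).tolist(),-c["R"].T@c["t"])
im=c["frame"]
roi=np.zeros(im.shape[:2],np.uint8);roi[135:260,245:350]=255
m=darkmask(c)&roi
bright=((im.min(2)>110)&(im.max(2).astype(int)-im.min(2)<50)).astype(np.uint8)*255
# line: bright pixels inside slate's closed hull
m2=cv2.morphologyEx(m,cv2.MORPH_CLOSE,np.ones((9,9),np.uint8))
cs,_=cv2.findContours(m2,cv2.RETR_EXTERNAL,cv2.CHAIN_APPROX_NONE)
k=max(cs,key=cv2.contourArea);q=quad(k);print("px",np.round(q,1).tolist(),cv2.contourArea(k))
h=np.zeros_like(m);cv2.drawContours(h,[k],-1,255,-1);h=cv2.erode(h,np.ones((3,3),np.uint8))
l=cv2.findNonZero(bright&h);r=cv2.fitLine(l,cv2.DIST_HUBER,0,.01,.01).ravel();lc=l[:,0].mean(0);print("line",len(l),r,lc)
psi=0.2
for _ in range(10):
    x,y,z=deckframe(psi)
    P0=onz(c,lc,0.075)[0]
    Q=onplane(c,q,P0,z)
    cen=Q.mean(0)
    # head edge / tail by x coordinate
    s=np.argsort((Q-cen)@x)
    t=Q[s[:2]];hd=Q[s[2:]]
    v=hd.mean(0)-t.mean(0);psi=np.arctan2(v[1],v[0])
le=onplane(c,np.array([lc-r[:2]*20,lc+r[:2]*20]),P0,z);lv=le[1]-le[0]
print("psi",psi,"line perp psi",np.arctan2(lv[1],lv[0])-np.pi/2,"P0",P0)
loc=np.c_[(Q-P0)@x,(Q-P0)@y]*1e3;print(np.round(loc,1).tolist())
# depth check
F=f(c)
u,v_=np.round(lc).astype(int);d=c["z_map"][v_-12:v_+12,u-12:u+12]
vv,uu=np.nonzero(m); zz=c["z_map"][vv,uu];ok=zz>0
X=np.c_[(uu-c["cx"])/F*zz,(vv-c["cy"])/F*zz,zz][ok];X=(X-c["t"])@c["R"]
ctr=np.median(X,0);X=X[np.linalg.norm(X-ctr,axis=1)<.06]
U,S,V=np.linalg.svd(X-X.mean(0),full_matrices=False);n=V[2]*np.sign(V[2][2]);print("depth normal",n,"tilt",np.degrees(np.arccos(n[2])),"az",np.arctan2(-n[1],-n[0]),"model n",z,"off",np.mean((X-P0)@z))
E
python3 deck.py
```

```text
[[0.003, 1.0, 0.001], [0.945, -0.003, 0.326], [0.326, -0.0, -0.945]] [0.3693752  0.0007036  0.37407144]
px [[313.5, 145.10000610351562], [335.6000061035156, 235.10000610351562], [275.5, 248.6999969482422], [254.8000030517578, 159.6999969482422]] 5615.5
line 273 [ 9.7355121e-01 -2.2846891e-01  2.9713669e+02  2.0810068e+02] [297.21245421 208.09157509]
psi 0.2451000221031286 line perp psi 0.24532731423754717 P0 [0.48483857 0.04005639 0.075     ]
[[-54.4, 28.6], [33.2, 29.2], [33.2, -29.2], [-54.4, -28.6]]
depth normal [-0.29948804 -0.07578917  0.95108513] tilt 17.994694608781 az 0.2478588657534144 model n [-0.29978142 -0.07498401  0.95105652] off 0.0003193907498642181
```

Deck measured: origin (0.485, 0.040, 0.075), yaw 0.245. Depth agrees, with a tilt of 17.99° and an offset of 0.3 mm. Next, above the full slate.

Request:
{"op": "step_arm", "data": {
  "targets": [
    [-40, -8, 0, 0, 0],
    [-80, -16, 0, 0, 0],
    [-120, -24, 0, 0, 0],
    [-160, -32, 0, 0, 0],
    [-200, -40, 0, 0, 0],
    [-240, -48, 0, 0, 0],
    [-280, -56, 0, 0, 0],
    [-320, -60, 0, 0, 0],
    [-320, -60, 0, 0, 0],
    [-320, -60, 0, 0, 0]
  ]
}}

```text
t: 2.28
eef_pos: [0.3941, -0.3222, 0.2531]
tool_rot: [-0.0, 0.71, 0.705, -0.0]
contact_force: [0.4, 0.6, -0.5]
gripper_width: 0.999
```

```bash
cat > slate.py <<'E'
import sys
from h import *
from station import bot
tag=sys.argv[1];z=float(sys.argv[2]);L,W=float(sys.argv[3]),float(sys.argv[4])
c=snap("wrist",tag);o=bot.get_obs();print(o["eef_pos"],o["tool_rot"],o["t"],o["q"][6])
m=darkmask(c)
if len(sys.argv)>5:
    x0,y0,x1,y1=map(int,sys.argv[5:9]);r=np.zeros_like(m);r[y0:y1,x0:x1]=255;m&=r
m2=cv2.morphologyEx(m,cv2.MORPH_CLOSE,np.ones((7,7),np.uint8))
cv2.imwrite(f"pics/{tag}m.png",np.hstack([cv2.cvtColor(c["frame"],cv2.COLOR_RGB2BGR)[::1],cv2.cvtColor(m2,cv2.COLOR_GRAY2BGR)])[:, :, :])
im=cv2.cvtColor(c["frame"],cv2.COLOR_RGB2BGR)
cs,_=cv2.findContours(m2,cv2.RETR_EXTERNAL,cv2.CHAIN_APPROX_NONE)
for k in cs:
    if cv2.contourArea(k)<500: continue
    q=quad(k)
    if len(q)!=4: continue
    Q=onz(c,q,z)[:,:2];s=[np.linalg.norm(Q[i]-Q[(i+1)%4])*1e3 for i in range(4)]
    if abs(max(s)-L)>8 or abs(min(s)-W)>12: continue
    e=(Q[1]-Q[0])-(Q[3]-Q[2]) if s[0]+s[2]>s[1]+s[3] else (Q[2]-Q[1])-(Q[0]-Q[3])
    a=np.arctan2(e[1],e[0]);a=(a+np.pi/2)%np.pi-np.pi/2
    print("px",np.round(q,1).tolist(),"sides",np.round(s,1),"cen",Q.mean(0),"yaw",a)
    cv2.polylines(im,[np.round(q).astype(int)],True,(0,255,0),1)
cv2.imwrite(f"pics/{tag}q.png",cv2.resize(im,None,fx=1.5,fy=1.5))
E
python3 slate.py w2 0.008 90 60
```

```text
[ 0.39475143 -0.32024887  0.25300537] [-3.52740102e-04  7.08416104e-01  7.05794941e-01  1.87182538e-05] 2.3333 2.1463425051625826
px [[227.5, 146.3000030517578], [287.1000061035156, 148.3000030517578], [281.0, 223.5], [228.10000610351562, 220.89999389648438]] sides [65.4 90.  62.6 88.7] cen [ 0.42290695 -0.32158232] yaw -0.04235602682116513
```

View pics/w2q.png

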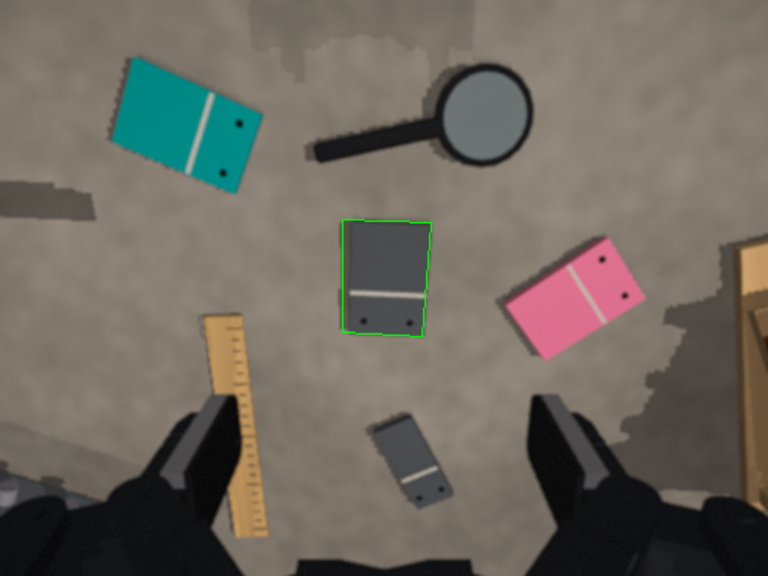

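The outline is right except on the left edge, where it picks up shadow. The full slate is at (388,278), with its line at y≈294 and its holes at (363,321) and (409,323), so the head is towards +x. I'll tighten the mask using the slate's bluish tint.

```bash
python3 - <<'E'
from h import *
c=load("w2");im=c["frame"].astype(int)
for r in (165,185):
    print([tuple(im[r,x]) for x in range(222,240,2)],[tuple(im[r,x]) for x in range(276,294,2)])
b=(im.min(2)>110)&(im.max(2)-im.min(2)<60)
roi=np.zeros(b.shape,bool);roi[188:203,230:286]=True
l=cv2.findNonZero(((b&roi)*255).astype(np.uint8))
r=cv2.fitLine(l,cv2.DIST_HUBER,0,.01,.01).ravel();lc=(l[:,0].min(0)+l[:,0].max(0))/2;print(r,lc,l[:,0].min(0),l[:,0].max(0))
E=onz(c,[l[:,0].mean(0)-20*r[:2],l[:,0].mean(0)+20*r[:2],lc],.008);v=E[1]-E[0];print("line yaw",np.arctan2(v[1],v[0])-np.pi/2,"line mid",E[2])
m=((im[...,2]>=im[...,0]+2)&(im.max(2)<100)).astype(np.uint8)*255;rr=np.zeros_like(m);rr[135:235,215:300]=255;m&=rr
m=cv2.morphologyEx(m,cv2.MORPH_CLOSE,np.ones((7,7),np.uint8))
k=max(cv2.findContours(m,0,1)[0],key=cv2.contourArea);q=quad(k);Q=onz(c,q,.008);print(q.round(1).tolist(),Q.mean(0),[np.linalg.norm(Q[i]-Q[i-1]) for i in range(4)],[np.arctan2(*(Q[i]-Q[i-1])[1::-1]) for i in range(4)])
E
```

```text
[(np.int64(133), np.int64(126), np.int64(113)), (np.int64(135), np.int64(125), np.int64(113)), (np.int64(120), np.int64(113), np.int64(102)), (np.int64(90), np.int64(84), np.int64(76)), (np.int64(85), np.int64(80), np.int64(72)), (np.int64(82), np.int64(76), np.int64(69)), (np.int64(69), np.int64(68), np.int64(72)), (np.int64(73), np.int64(75), np.int64(78)), (np.int64(75), np.int64(76), np.int64(79))] [(np.int64(76), np.int64(77), np.int64(81)), (np.int64(77), np.int64(78), np.int64(80)), (np.int64(77), np.int64(77), np.int64(80)), (np.int64(76), np.int64(78), np.int64(80)), (np.int64(75), np.int64(77), np.int64(79)), (np.int64(89), np.int64(87), np.int64(88)), (np.int64(128), np.int64(119), np.int64(109)), (np.int64(132), np.int64(122), np.int64(112)), (np.int64(131), np.int64(122), np.int64(112))]
[(np.int64(137), np.int64(127), np.int64(116)), (np.int64(136), np.int64(127), np.int64(115)), (np.int64(131), np.int64(123), np.int64(110)), (np.int64(93), np.int64(87), np.int64(79)), (np.int64(88), np.int64(82), np.int64(72)), (np.int64(76), np.int64(72), np.int64(67)), (np.int64(74),
[... 450 characters left out ...]
p.int64(126), np.int64(115)), (np.int64(136), np.int64(126), np.int64(114))]
[9.9898922e-01 4.4950746e-02 2.5885657e+02 1.9581172e+02] [258.5 195.5] [233 193] [284 198]
line yaw -0.054731072903935196 line mid [ 0.43416588 -0.31867579  0.008     ]
[[234.5, 147.39999389648438], [286.1000061035156, 150.39999389648438], [280.3999938964844, 222.39999389648438], [232.6999969482422, 220.60000610351562]] [ 0.4233659 -0.3187618  0.008    ] [np.float64(0.08717175728517237), np.float64(0.05670277871469903), np.float64(0.08625556793435428), np.float64(0.056337129367260326)] [np.float64(3.0901746708914515), np.float64(1.5058644036641744), np.float64(-0.05559944364759352), np.float64(-1.6195395379261528)]
```

Full slate centre is (0.4235, -0.3185) with yaw -3°, and the holes and line confirm which one it is. I'm aiming 5 mm tailward of centre and descending to a safe height to check the fingertips.

Request:
{"op": "step_arm", "data": {
  "targets": [
    [1.5, 23.5, 40, 2.8, 0],
    [1.5, 23.5, 80, 2.8, 0],
    [1.5, 23.5, 120, 2.8, 0],
    [1.5, 23.5, 160, 2.8, 0],
    [1.5, 23.5, 195, 2.8, 0],
    [1.5, 23.5, 208, 2.8, 0],
    [1.5, 23.5, 208, 2.8, 0],
    [1.5, 23.5, 208, 2.8, 0]
  ]
}}

```text
t: 3.0
eef_pos: [0.4189, -0.3168, 0.0451]
tool_rot: [-0.001, 0.724, 0.69, 0.0]
contact_force: [0.6, 0.2, 0.9]
gripper_width: 0.999
```

```bash
python3 - <<'E'
from h import *
from station import bot
w=snap("wrist","w3");s=snap("scene","s3");d=snap("side","d3")
o=bot.get_obs();print(o["eef_pos"],o["tool_rot"],o["contact_force"])
p=proj(d,o["eef_pos"])[0].astype(int);q=proj(s,o["eef_pos"])[0].astype(int);print(p,q,proj(w,o["eef_pos"]))
a=crop(d,max(p[0]-40,0),p[1]-40,80,80,5);b=crop(s,q[0]-40,q[1]-40,80,80,5)
cv2.imwrite("pics/s3c.png",np.hstack([a,b]))
E
```

```text
[ 0.41997196 -0.31862659  0.04703955] [1.51565349e-03 7.24014480e-01 6.89782852e-01 5.93444416e-04] [-0.9994824   0.43791811  0.75248966]
[289 263] [195 156] [[250.3233585 299.2570825]]
```

View pics/s3c.png

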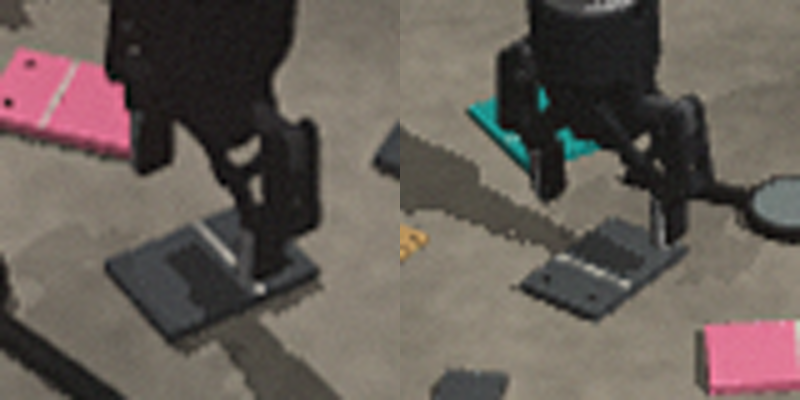

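View pics/w3.png

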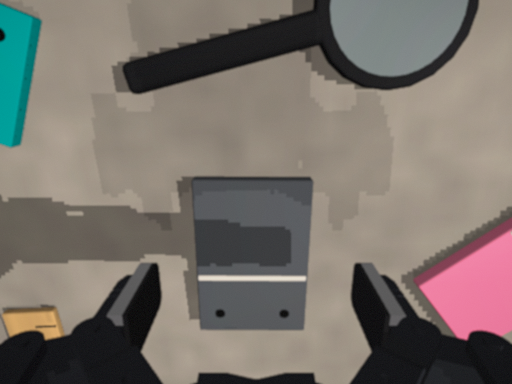

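```bash
python3 - <<'E'
from h import *
w=load("w3");F=f(w)
vv,uu=np.mgrid[255:340,100:170];z=w["z_map"][255:340,100:170]
X=np.stack([(uu-w["cx"])/F*z,(vv-w["cy"])/F*z,z],-1);X=(X-w["t"])@w["R"]
ok=(z>0)&(X[...,2]>.01)
print(ok.sum(), np.percentile(X[ok][:,2],[0,2,5,20,50]))
for r in range(5,50,5):
    i=np.nonzero(ok[r])[0]
    if len(i): print(r+255,i[0]+100,i[-1]+100,np.round(X[r,i[[0,len(i)//2,-1]]],3).tolist())
E
```

```text
3615 [0.03569208 0.03882123 0.04132583 0.04921723 0.0615352 ]
265 138 157 [[0.404, -0.365, 0.042], [0.405, -0.361, 0.041], [0.407, -0.359, 0.037]]
270 135 158 [[0.404, -0.365, 0.047], [0.404, -0.36, 0.047], [0.41, -0.359, 0.037]]
275 125 159 [[0.408, -0.37, 0.044], [0.404, -0.361, 0.05], [0.413, -0.359, 0.036]]
280 118 159 [[0.408, -0.372, 0.047], [0.404, -0.361, 0.054], [0.415, -0.359, 0.038]]
285 114 160 [[0.408, -0.372, 0.051], [0.404, -0.36, 0.057], [0.418, -0.359, 0.036]]
290 111 160 [[0.408, -0.372, 0.055], [0.404, -0.36, 0.06], [0.42, -0.359, 0.038]]
295 108 161 [[0.409, -0.372, 0.056], [0.405, -0.359, 0.063], [0.423, -0.359, 0.037]]
300 104 160 [[0.408, -0.372, 0.06], [0.404, -0.359, 0.066], [0.425, -0.36, 0.038]]
```

Open, the tips stand about 10 mm ahead of the TCP, which fits the swing. I'll partly close the jaws here and measure again.

Request:
{"op": "step_arm", "data": {
  "targets": [
    [0, 0, 0, 0, 0.2],
    [0, 0, 0, 0, 0.2],
    [0, 0, 0, 0, 0.2],
    [0, 0, 0, 0, 0.2]
  ],
  "newtons": 20
}}

```text
t: 3.48
eef_pos: [0.4187, -0.3186, 0.0458]
tool_rot: [0.0, 0.724, 0.69, 0.0]
contact_force: [0.8, -0.6, -0.4]
gripper_width: 0.8
```

```bash
cat > tip.py <<'E'
from h import *
from station import bot
w=snap("wrist","w4");F=f(w);o=bot.get_obs();print(o["eef_pos"],o["tool_rot"],o["gripper_width"])
z=w["z_map"];vv,uu=np.mgrid[0:384,0:512]
X=np.stack([(uu-w["cx"])/F*z,(vv-w["cy"])/F*z,z],-1);X=(X-w["t"])@w["R"]
for a,b in((90,255),(256,430)):
    s=X[240:340,a:b].reshape(-1,3);s=s[(s[:,2]>o["eef_pos"][2]-.03)&(s[:,2]<o["eef_pos"][2]+.03)&(s[:,2]>.013)]
    print(np.percentile(s[:,2],[0,1,2,5]),"y inner",np.percentile(s[:,1],[1,99]))
E
python3 tip.py
```

```text
[ 0.41863599 -0.31862319  0.04566986] [3.04968079e-04 7.24240949e-01 6.89546912e-01 1.03457955e-04] 0.8023610232101371
[0.03108459 0.03300708 0.03385353 0.03667352] y inner [-0.37014075 -0.35160159]
[0.03063504 0.03268361 0.03416984 0.03658224] y inner [-0.28459295 -0.26433074]
```

View pics/w4.png

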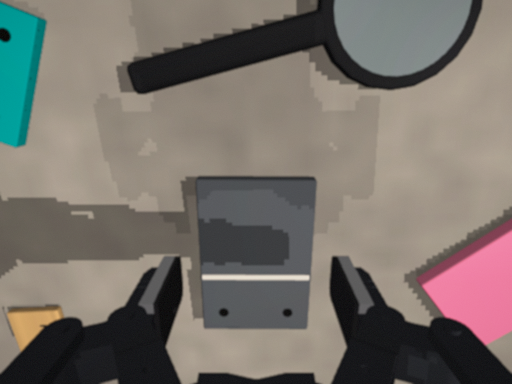

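Request:
{"op": "step_arm", "data": {
  "targets": [
    [0, 0, 14, 0, 0.2],
    [0, 0, 24, 0, 0.2],
    [0, 0, 27, 0, 0.2],
    [0, 0, 27, 0, 0.2],
    [0, 0, 27, 0, 0.5],
    [0, 0, 27, 0, 0.5],
    [0, 0, 27, 0, 0.5],
    [0, 0, 27, 0, 0.5],
    [0, 0, 27, 0, 0.5]
  ],
  "newtons": 20
}}

```text
t: 4.28
eef_pos: [0.4186, -0.3185, 0.0185]
tool_rot: [0.0, 0.724, 0.69, 0.0]
contact_force: [0.3, -0.2, -1.7]
gripper_width: 0.694
```

Request:
{"op": "step_arm", "data": {
  "targets": [
    [0, 0, -5, 0, 0.5],
    [0, 0, -10, 0, 0.5],
    [0, 0, -20, 0, 0.5],
    [0, 0, -35, 0, 0.5],
    [0, 0, -60, 0, 0.5],
    [0, 0, -100, 0, 0.5],
    [0, 0, -140, 0, 0.5],
    [0, 0, -180, 0, 0.5],
    [0, 0, -220, 0, 0.5],
    [0, 0, -230, 0, 0.5],
    [0, 0, -230, 0, 0.5]
  ]
}}

```text
t: 5.2
eef_pos: [0.4202, -0.3197, 0.2529]
tool_rot: [0.004, 0.724, 0.689, 0.001]
contact_force: [-0.4, -0.2, -1.4]
gripper_width: 0.698
```

```bash
python3 - <<'E'
from h import *
from station import bot
w=snap("wrist","w5");F=f(w);o=bot.get_obs();print(o["eef_pos"],o["tool_rot"],o["gripper_width"],o["t"],o["contact_force"],o["q"][6])
E
```

```text
[ 0.41897206 -0.31878916  0.25010439] [1.84254012e-03 7.24205651e-01 6.89581312e-01 6.28011994e-04] 0.6987778151776153 5.25 [-0.8637001   0.40227077 -1.39327264] 2.077888270256237
```

View pics/w5.png

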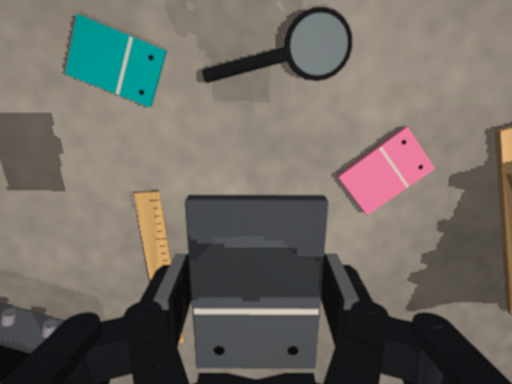

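Gripped square. I'll measure the slate's pose in the hand: face plane, line and tail edge.

```bash
cat > inhand.py <<'E'
import sys
from h import *
from station import bot
from scipy.spatial.transform import Rotation as Rn
tag=sys.argv[1]; x0,y0,x1,y1=map(int,sys.argv[2:6])
w=load(tag);F=f(w);o=bot.get_obs();q=o["tool_rot"];Rt=Rn.from_quat([q[1],q[2],q[3],q[0]]).as_matrix();p=np.array(o["eef_pos"])
im=w["frame"].astype(int)
z=w["z_map"];vv,uu=np.mgrid[0:384,0:512]
X=np.stack([(uu-w["cx"])/F*z,(vv-w["cy"])/F*z,z],-1);X=(X-w["t"])@w["R"];T=(X-p)@Rt*1e3
s=T[y0:y1,x0:x1].reshape(-1,3);s=s[abs(s[:,2]-np.median(s[:,2]))<15]
A=np.c_[s[:,0],s[:,1],np.ones(len(s))];k=np.linalg.lstsq(A,s[:,2],rcond=None)[0]
print("tool z = %.4f x + %.4f y + %.2f"%tuple(k),"res",np.std(A@k-s[:,2]),"tilt about jaw axis deg",np.degrees(np.arctan(k[1])))
n=Rt@np.array([k[0],k[1],-1.]);n/=np.linalg.norm(n);P=p+Rt@np.array([0,0,k[2]])*1e-3
def tool(uv): return (onplane(w,uv,P,n)-p)@Rt*1e3
# tail edge: along columns find first strong transition from top to slate
ed=[]
for u in range(x0+8,x1-8,4):
    col=z[:,u]; ins=abs(T[:,u,2]-(k[0]*T[:,u,0]+k[1]*T[:,u,1]+k[2]))<3
    r=(y0+y1)//2
    while r>0 and ins[r]: r-=1
    ed.append((u,r+.5))
te=tool(np.array(ed));pf=np.polyfit(te[:,0],te[:,1],1);print("tail edge tool y at x=0 %.2f slope %.4f"%(pf[1],pf[0]),"px row",np.median([e[1] for e in ed]))
b=((im.min(2)>95)&(im.max(2)-im.min(2)<50));m=np.zeros(b.shape,bool);m[y0:384,x0:x1]=True
l=np.argwhere(b&m)[:,::-1]
if len(l)>30:
    lt=tool(l);pf=np.polyfit(lt[:,0],lt[:,1],1);print("line tool y %.2f slope %.4f x range"%(pf[1],pf[0]),lt[:,0].min(),lt[:,0].max(),len(l))
E
python3 inhand.py w5 195 205 318 300
```

```text
tool z = 0.0019 x + -0.0027 y + 7.18 res 0.5561682428615956 tilt about jaw axis deg -0.15751927908798585
tail edge tool y at x=0 -37.81 slope -0.0132 px row 196.5
line tool y 32.83 slope 0.0008 x range -31.184638491980287 30.84658326141487 1718
```

```bash
sed -i 's/im.min(2)>95/im.min(2)>125/; s/m\[y0:384/m[y0:330/' inhand.py; python3 inhand.py w5 195 205 318 300; python3 - <<'E'
from h import *
from station import bot
w=load("w5");o=bot.get_obs();p=o["eef_pos"]
print("cam in world minus tcp",(-w["R"].T@w["t"]-p)*1e3)
for z in (7.2,10.5):
    X=onz(w,[(257,196.5),(257,311.5),(193,312),(318,312),(189,197),(326,196.5)],p[2]-z/1e3);print(z,np.round((X-p)*1e3,1).tolist())
E
```

```text
tool z = 0.0019 x + -0.0027 y + 7.18 res 0.5561682428615956 tilt about jaw axis deg -0.15751927908798585
tail edge tool y at x=0 -37.81 slope -0.0132 px row 196.5
line tool y 17.80 slope 0.0040 x range -28.76235548432689 28.39134586961312 841
cam in world minus tcp [-85.11214332   4.24136094 123.06802873]
7.2 [[-38.8, 2.1, -7.2], [18.2, -0.6, -7.2], [17.0, -30.6, -7.2], [19.8, 27.9, -7.2], [-40.0, -25.9, -7.2], [-37.5, 30.4, -7.2]]
10.5 [[-37.7, 2.0, -10.5], [20.8, -0.7, -10.5], [19.6, -31.5, -10.5], [22.4, 28.5, -10.5], [-38.8, -26.6, -10.5], [-36.3, 31.1, -10.5]]
```

Tilt in hand is about 0°. The slate centre is 6–8 mm up-hand of the grip (5.6 from the bench measurement). I'll carry it over the roof at this height, turning to the roof's yaw.

Request:
{"op": "step_arm", "data": {
  "targets": [
    [15, 3, 0, -1, 0.5],
    [45, 10, 0, -3, 0.5],
    [80, 18, 0, -5, 0.5],
    [115, 26, 0, -7, 0.5],
    [150, 33, 0, -9, 0.5],
    [185, 41, 0, -11, 0.5],
    [220, 49, 0, -13, 0.5],
    [255, 57, 0, -15, 0.5],
    [290, 65, 0, -16, 0.5],
    [325, 72, 0, -16.9, 0.5],
    [355, 79, 0, -16.9, 0.5],
    [372, 83, 0, -16.9, 0.5],
    [372, 83, 30, -16.9, 0.5],
    [372, 83, 60, -16.9, 0.5],
    [372, 83, 80, -16.9, 0.5],
    [372, 83, 88, -16.9, 0.5],
    [372, 83, 88, -16.9, 0.5],
    [372, 83, 88, -16.9, 0.5]
  ]
}}

```text
t: 6.75
eef_pos: [0.5189, 0.0494, 0.1597]
tool_rot: [-0.001, 0.615, 0.789, -0.001]
contact_force: [0.7, -0.3, -0.2]
gripper_width: 0.693
```

```bash
python3 - <<'E'
from h import *
from station import bot
w=snap("wrist","w6");o=bot.get_obs();print(o["eef_pos"],o["tool_rot"],o["gripper_width"],o["t"],o["contact_force"],o["q"][6])
cv2.imwrite("pics/w6b.png",crop(w,0,0,512,384,1.5))
E
```

```text
[0.51976109 0.04936032 0.16066328] [-3.45173264e-05  6.14856906e-01  7.88638674e-01  1.63164039e-04] 0.6959815105890699 6.8 [ 1.17080775 -0.22970073 -0.26899993] 1.5170684523896902
```

View pics/w6b.png

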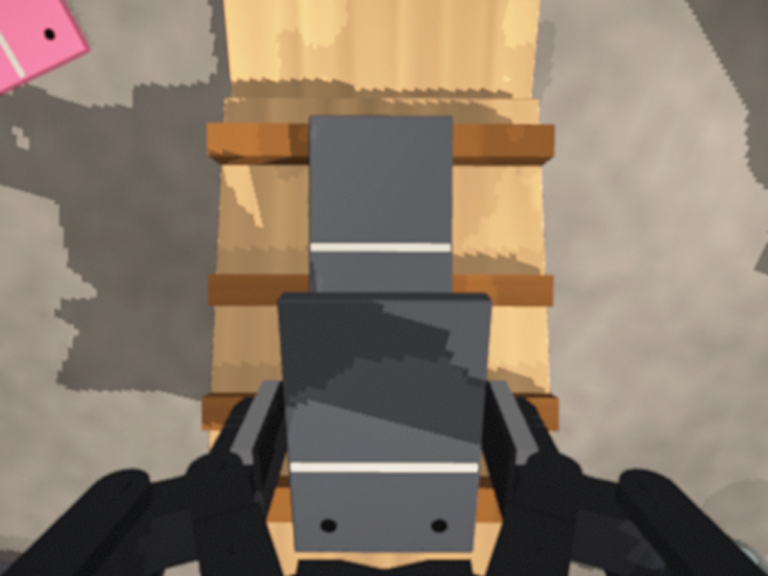

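```bash
python3 inhand.py w6 200 205 315 330; cat > fline.py <<'E'
import sys
from h import *
from station import bot
from scipy.spatial.transform import Rotation as Rn
tag=sys.argv[1];x0,y0,x1,y1=map(int,sys.argv[2:6]);zz=float(sys.argv[6])
w=load(tag);o=bot.get_obs();q=o["tool_rot"];Rt=Rn.from_quat([q[1],q[2],q[3],q[0]]).as_matrix();p=np.array(o["eef_pos"])
im=w["frame"].astype(int);b=(im.min(2)>125)&(im.max(2)-im.min(2)<45);m=np.zeros(b.shape,bool);m[y0:y1,x0:x1]=True
l=np.argwhere(b&m)[:,::-1];X=onz(w,l,zz);T=(X-p)@Rt*1e3;pf=np.polyfit(T[:,0],T[:,1],1)
print("line px",l.min(0),l.max(0),"world mid",((X[l[:,0].argmin()]+X[l[:,0].argmax()])/2).round(4),"tool x range",T[:,0].min(),T[:,0].max(),"y %.2f slope %.4f"%(pf[1],pf[0]))
E
python3 fline.py w6 200 155 308 175 0.075
```

```text
tool z = -0.0006 x + 0.0026 y + 10.97 res 0.5550523649827207 tilt about jaw axis deg 0.14802152263665358
tail edge tool y at x=0 -36.02 slope 0.0788 px row 197.5
line tool y 15.90 slope 0.0068 x range -24.944443108587496 28.47354804034711 860
line px [207 162] [300 167] world mid [0.4831 0.04   0.075 ] tool x range -29.406859976860687 28.994070660873618 y -36.22 slope -0.0004
```

```bash
python3 - <<'E'
from h import *
from station import bot
from scipy.spatial.transform import Rotation as Rn
w=load("w6");o=bot.get_obs();q=o["tool_rot"];Rt=Rn.from_quat([q[1],q[2],q[3],q[0]]).as_matrix();p=o["eef_pos"]
im=w["frame"].astype(int)
for u in (220,256,300): print(u,[(r,int(im[r,u].sum()//3)) for r in list(range(192,206))+list(range(306,316))])
for z in (9.5,11,12.5):
    print(z,np.round((onz(w,[(256,199.3),(256,311.3),(187,200),(326,200),(194,311.5),(318.5,311.5),(257,366)],p[2]-z/1e3)-p)@Rt*1e3,1)[:,:2].tolist())
for z in(17,19): print(z,np.round((onz(w,[(256,195)],p[2]-z/1e3)-p)@Rt*1e3,1))
E
```

```text
220 [(192, 97), (193, 94), (194, 81), (195, 62), (196, 52), (197, 50), (198, 53), (199, 57), (200, 60), (201, 59), (202, 56), (203, 55), (204, 55), (205, 54), (306, 100), (307, 115), (308, 160), (309, 210), (310, 230), (311, 232), (312, 232), (313, 216), (314, 171), (315, 122)]
256 [(192, 98), (193, 94), (194, 83), (195, 62), (196, 53), (197, 52), (198, 54), (199, 62), (200, 75), (201, 84), (202, 87), (203, 82), (204, 81), (205, 83), (306, 98), (307, 116), (308, 161), (309, 211), (310, 230), (311, 232), (312, 233), (313, 226), (314, 189), (315, 130)]
300 [(192, 99), (193, 97), (194, 86), (195, 67), (196, 53), (197, 51), (198, 53), (199, 59), (200, 73), (201, 83), (202, 87), (203, 91), (204, 92), (205, 90), (306, 98), (307, 114), (308, 157), (309, 208), (310, 228), (311, 231), (312, 231), (313, 225), (314, 187), (315, 129)]
9.5 [[1.2, -40.1], [1.3, 14.8], [-27.0, -39.7], [29.9, -39.8], [-27.3, 14.9], [30.1, 14.9], [1.8, 47.1]]
11 [[1.2, -39.5], [1.3, 15.9], [-27.3, -39.2], [30.2, -39.2], [-27.7, 16.0], [30.5, 16.1], [1.8, 48.6]]
12.5 [[1.2, -39.0], [1.3, 17.1], [-27.6, -38.7], [30.5, -38.7], [-28.0, 17.2], [30.8, 17.2], [1.8, 50.1]]
17 [[  1.2 -39.4  17. ]]
19 [[  1.2 -38.7  19. ]]
```

Measured in hand: tail at tool y -39.5 and line at +15.9, so the centre is at +5.6. That agrees with the bench measurement and with the 55 mm tail-to-line distance. I'll shift -1.5 mm laterally, go down to just before batten contact, then pivot the slate slowly on the batten.

Request:
{"op": "step_arm", "data": {
  "targets": [
    [-1.5, 0, 15, 0, 0.5],
    [-1.5, 0, 30, 0, 0.5],
    [-1.5, 0, 38, 0, 0.5],
    [-1.5, 0, 40, 0, 0.5],
    [-1.5, 0, 42, 0, 0.5],
    [-1.5, 0, 43, 0, 0.5],
    [-1.5, 0, 44, 0, 0.5],
    [-1.5, 0, 45, 0, 0.5],
    [-1.5, 0, 46, 0, 0.5],
    [-1.5, 0, 47, 0, 0.5],
    [-1.5, 0, 48, 0, 0.5],
    [-1.5, 0, 48, 0, 0.5]
  ]
}}

```text
t: 7.8
eef_pos: [0.52, 0.0475, 0.1124]
tool_rot: [0.0, 0.615, 0.788, 0.0]
contact_force: [-1.9, -0.5, 3.7]
gripper_width: 0.693
```

```bash
python3 - <<'E'
from h import *
from station import bot
w=snap("wrist","w7");o=bot.get_obs();print(o["eef_pos"],o["tool_rot"],o["gripper_width"],o["t"],o["contact_force"],o["torque"])
cv2.imwrite("pics/w7b.png",crop(w,0,0,512,384,1.5))
E
python3 inhand.py w7 200 205 315 330;python3 fline.py w7 200 135 308 185 0.075
```

```text
[0.52003538 0.04751566 0.1124305 ] [9.28858332e-05 6.15025519e-01 7.88507196e-01 5.91454507e-05] 0.6939407606776776 7.85 [-1.35114068  0.13805196  5.14240285] [-0.04639974  0.21359904 -0.07481228]
tool z = -0.0014 x + -0.1086 y + 9.56 res 0.5893969894441293 tilt about jaw axis deg -6.1979303494958
tail edge tool y at x=0 -33.41 slope 0.1338 px row 195.5
line tool y 16.39 slope 0.0064 x range -24.806772279308174 27.806359753230133 969
line px [200 182] [307 184] world mid [0.4835 0.0381 0.075 ] tool x range -26.49251828126787 26.124137036333043 y -37.20 slope -0.0060
```

View pics/w7b.png

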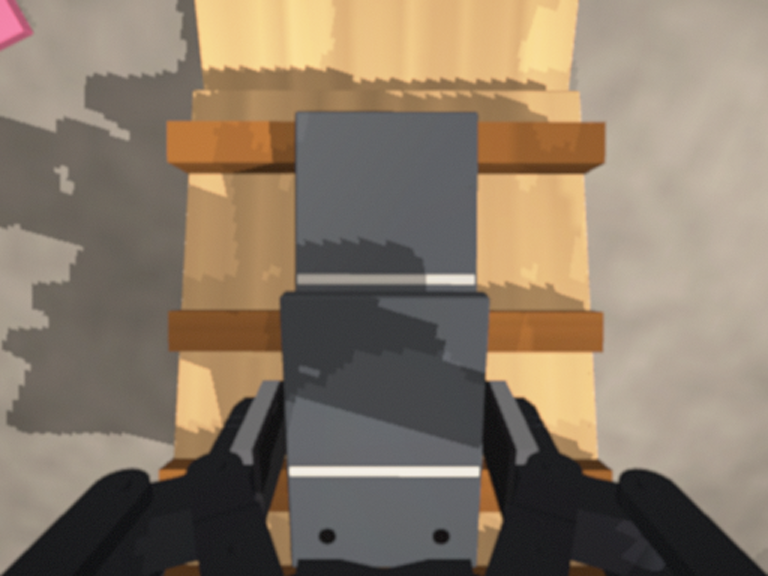

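The pivot is working: 6.2° at 4–5 N. The fixed slate is centred at px 386 and the gripped slate at 385, so they are aligned. Continuing slowly.

Request:
{"op": "step_arm", "data": {
  "targets": [
    [0, 0, 1, 0, 0.5],
    [0, 0, 2, 0, 0.5],
    [0, 0, 2.7, 0, 0.5],
    [0, 0, 3.4, 0, 0.5],
    [0, 0, 4, 0, 0.5],
    [0, 0, 4.5, 0, 0.5],
    [0, 0, 5, 0, 0.5],
    [0, 0, 5, 0, 0.5]
  ]
}}

```text
t: 8.52
eef_pos: [0.5198, 0.0475, 0.1071]
tool_rot: [-0.0, 0.615, 0.789, -0.0]
contact_force: [-2.2, -1.2, 4.8]
gripper_width: 0.693
```

```bash
python3 - <<'E'
from h import *
from station import bot
w=snap("wrist","w8");o=bot.get_obs();print(o["eef_pos"],o["tool_rot"],o["gripper_width"],o["t"],o["contact_force"],o["torque"])
cv2.imwrite("pics/w8b.png",crop(w,170,160,170,120,4.5))
E
python3 inhand.py w8 200 205 315 330
```

```text
[0.51984009 0.04747837 0.10718999] [-7.47288183e-05  6.14994636e-01  7.88531279e-01 -1.19487291e-04] 0.6956519217121249 8.5667 [-1.55491645 -1.30031327  3.10844224] [-0.14617916  0.31641933 -0.07346944]
tool z = -0.0007 x + -0.2446 y + 9.10 res 0.6311570881101124 tilt about jaw axis deg -13.745179742759177
tail edge tool y at x=0 -32.71 slope 0.1191 px row 194.5
line tool y 16.07 slope -0.0002 x range -24.31796000166734 27.320161627009657 1035
```

View pics/w8b.png

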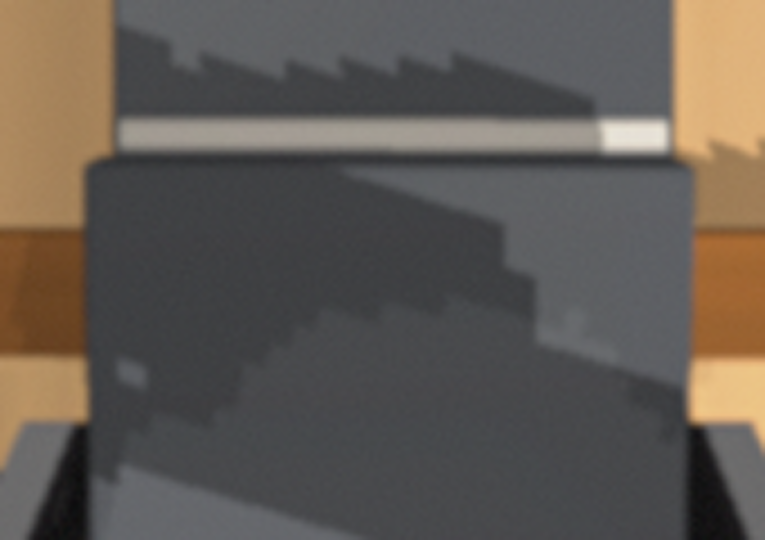

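Request:
{"op": "step_arm", "data": {
  "targets": [
    [0.3, 0, 0.6, 0, 0.5],
    [0.3, 0, 1.2, 0, 0.5],
    [0.3, 0, 1.8, 0, 0.5],
    [0.3, 0, 2.3, 0, 0.5],
    [0.3, 0, 2.7, 0, 0.5],
    [0.3, 0, 2.7, 0, 0.5]
  ]
}}

```text
t: 9.07
eef_pos: [0.5199, 0.0476, 0.1045]
tool_rot: [0.0, 0.615, 0.788, -0.0]
contact_force: [-2.3, -2.0, 3.8]
gripper_width: 0.695
```

```bash
python3 - <<'E'
from h import *
from station import bot
w=snap("wrist","w9");o=bot.get_obs();print(o["eef_pos"],o["tool_rot"],o["gripper_width"],o["t"],o["contact_force"],o["torque"])
cv2.imwrite("pics/w9b.png",crop(w,170,160,170,120,4.5))
snap("side","d9")
E
python3 inhand.py w9 200 205 315 330
```

```text
[0.5199687  0.04759795 0.1045734 ] [ 1.13699505e-04  6.15080666e-01  7.88464178e-01 -4.56354492e-05] 0.6960624940270401 9.1167 [-2.82454188 -3.10915675  3.03662245] [-0.56730688  0.17722968 -0.04680179]
tool z = -0.0007 x + -0.3147 y + 8.85 res 0.654243189650421 tilt about jaw axis deg -17.46793797819248
tail edge tool y at x=0 -34.17 slope -0.1092 px row 194.5
line tool y 15.62 slope -0.0001 x range -24.11896460329713 27.033406266331212 1035
```

View pics/w9b.png

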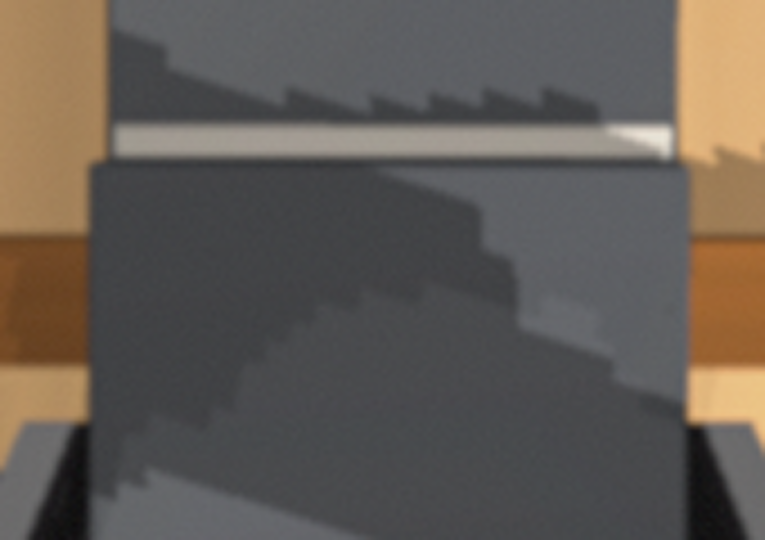

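The slate is nearly flat at 17.5°, but the whole fixed line is still showing, so it looks about 2 mm too far uphill. I'll quantify that along a column, with the fixed slate's tail at x=-55 as the reference.

```bash
python3 - <<'E'
from h import *
w=load("w9");g=w["frame"].astype(int).sum(2)//3
for u in (215,235,255,280,300):
    c=g[:,u];print(u,"tail?",[ (r,int(c[r])) for r in range(60,90)][::2], [(r,int(c[r])) for r in range(183,202)])
x,y,z=deckframe(.2453)
P=np.array([.4848,.0401,.075])
P=onz(w,[(257,191.3)],.075)[0]
for uv in [(257,191.3),(257,195.5),(257,197)]:
    print(uv,((onplane(w,[uv],P,z)-P)@x*1e3).round(2))
E
```

```text
215 tail? [(60, 115), (62, 116), (64, 118), (66, 118), (68, 117), (70, 118), (72, 118), (74, 100), (76, 99), (78, 103), (80, 102), (82, 102), (84, 103), (86, 101), (88, 102)] [(183, 69), (184, 67), (185, 67), (186, 74), (187, 101), (188, 133), (189, 150), (190, 154), (191, 154), (192, 153), (193, 148), (194, 120), (195, 79), (196, 60), (197, 65), (198, 68), (199, 68), (200, 67), (201, 68)]
235 tail? [(60, 118), (62, 120), (64, 120), (66, 121), (68, 120), (70, 122), (72, 120), (74, 99), (76, 99), (78, 99), (80, 100), (82, 99), (84, 99), (86, 100), (88, 100)] [(183, 66), (184, 65), (185, 66), (186, 74), (187, 100), (188, 132), (189, 151), (190, 155), (191, 155), (192, 155), (193, 148), (194, 120), (195, 78), (196, 58), (197, 64), (198, 66), (199, 67), (200, 67), (201, 66)]
255 tail? [(60, 116), (62, 115), (64, 115), (66, 116), (68, 117), (70, 117), (72, 115), (74, 98), (76, 98), (78, 100), (80, 98), (82, 97), (84, 100), (86, 100), (88, 100)] [(183, 66), (184, 64), (185, 65), (186, 69), (187, 93), (188, 128), (189, 149), (190, 155), (191, 156), (192, 155), (193, 149), (194, 120), (195, 
[... 196 characters left out ...]
), (82, 98), (84, 96), (86, 98), (88, 97)] [(183, 66), (184, 66), (185, 65), (186, 69), (187, 92), (188, 128), (189, 149), (190, 155), (191, 155), (192, 155), (193, 146), (194, 120), (195, 79), (196, 67), (197, 83), (198, 93), (199, 97), (200, 98), (201, 97)]
300 tail? [(60, 156), (62, 157), (64, 122), (66, 123), (68, 123), (70, 124), (72, 119), (74, 95), (76, 95), (78, 97), (80, 97), (82, 96), (84, 96), (86, 94), (88, 96)] [(183, 70), (184, 66), (185, 65), (186, 69), (187, 90), (188, 126), (189, 147), (190, 153), (191, 154), (192, 153), (193, 147), (194, 123), (195, 86), (196, 70), (197, 82), (198, 93), (199, 96), (200, 98), (201, 97)]
(257, 191.3) [0.]
(257, 195.5) [1.98]
(257, 197) [2.68]
```

View pics/w9.png

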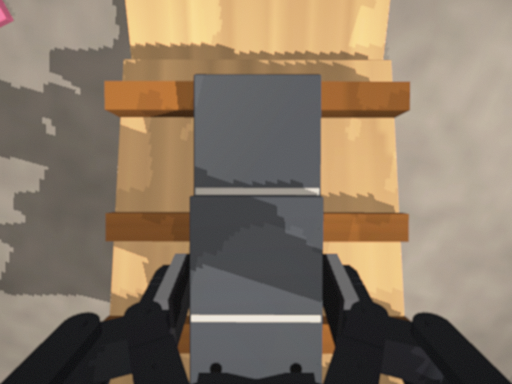

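View pics/d9.png

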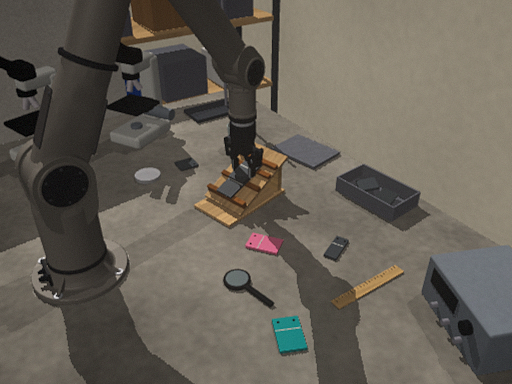

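The tail is about 2.1 mm uphill of the line's middle and 0.3 mm off to one side. I'll lift 2 mm, shift and reseat.

Request:
{"op": "step_arm", "data": {
  "targets": [
    [0, 0, -1, 0, 0.5],
    [0.2, 0, -2, 0, 0.5],
    [0.3, -1, -2, 0, 0.5],
    [0.3, -2, -2, 0, 0.5],
    [0.3, -2, -2, 0, 0.5],
    [0.3, -2, -1, 0, 0.5],
    [0.3, -2, -0.3, 0, 0.5],
    [0.3, -2, 0.2, 0, 0.5],
    [0.3, -2, 0.6, 0, 0.5],
    [0.3, -2, 0.9, 0, 0.5],
    [0.3, -2, 0.9, 0, 0.5]
  ]
}}

```text
t: 10.08
eef_pos: [0.518, 0.0478, 0.1039]
tool_rot: [0.0, 0.615, 0.789, 0.0]
contact_force: [-2.1, 0.7, 3.4]
gripper_width: 0.696
```

```bash
cat > pl.py <<'E'
import sys
from h import *
from station import bot
t=sys.argv[1]
w=snap("wrist",t);o=bot.get_obs();print(o["eef_pos"],o["tool_rot"],o["gripper_width"],o["t"],np.round(o["contact_force"],1),np.round(o["torque"],2))
cv2.imwrite(f"pics/{t}b.png",crop(w,170,160,170,120,4.5))
g=w["frame"].astype(int).sum(2)//3
for u in (215,255,300): print(u,[(r,int(g[r,u])) for r in range(183,204)])
for r in (150,180,200,215): print(r,[(u,int(g[r,u])) for u in range(186,200)],[(u,int(g[r,u])) for u in range(315,328)])
E
python3 pl.py w10; python3 inhand.py w10 200 205 315 330
```

```text
[0.51799719 0.04779799 0.10396655] [9.93981260e-05 6.14924366e-01 7.88586070e-01 1.59325243e-04] 0.692695247937624 10.1333 [-1.1  0.1  3.1] [0.13 0.16 0.05]
215 [(183, 67), (184, 69), (185, 69), (186, 68), (187, 68), (188, 68), (189, 66), (190, 69), (191, 93), (192, 129), (193, 147), (194, 137), (195, 104), (196, 72), (197, 63), (198, 67), (199, 69), (200, 69), (201, 66), (202, 67), (203, 68)]
255 [(183, 67), (184, 66), (185, 67), (186, 66), (187, 66), (188, 66), (189, 65), (190, 70), (191, 91), (192, 130), (193, 151), (194, 149), (195, 119), (196, 85), (197, 80), (198, 81), (199, 70), (200, 67), (201, 67), (202, 67), (203, 66)]
300 [(183, 76), (184, 72), (185, 72), (186, 70), (187, 69), (188, 66), (189, 64), (190, 63), (191, 83), (192, 122), (193, 146), (194, 145), (195, 118), (196, 84), (197, 81), (198, 93), (199, 97), (200, 98), (201, 98), (202, 96), (203, 97)]
150 [(186, 127), (187, 127), (188, 127), (189, 128), (190, 128), (191, 120), (192, 98), (193, 88), (194, 95), (195, 99), (196, 100), (197, 99), (198, 99), (199, 100)] [(315, 96), (316, 94), (317, 95), (318, 107), (319, 137)
[... 583 characters left out ...]
5, 98), (316, 98), (317, 98), (318, 96), (319, 97), (320, 97), (321, 96), (322, 99), (323, 110), (324, 122), (325, 130), (326, 134), (327, 134)]
215 [(186, 105), (187, 105), (188, 99), (189, 83), (190, 68), (191, 64), (192, 66), (193, 69), (194, 67), (195, 65), (196, 69), (197, 67), (198, 66), (199, 67)] [(315, 95), (316, 96), (317, 97), (318, 96), (319, 95), (320, 97), (321, 97), (322, 98), (323, 97), (324, 100), (325, 103), (326, 105), (327, 105)]
tool z = -0.0006 x + -0.3138 y + 8.83 res 0.6605975223084315 tilt about jaw axis deg -17.419381531392037
tail edge tool y at x=0 -33.17 slope -0.0172 px row 194.5
line tool y 15.62 slope -0.0001 x range -24.101707746514997 27.056581343301474 1035
```

View pics/w10b.png

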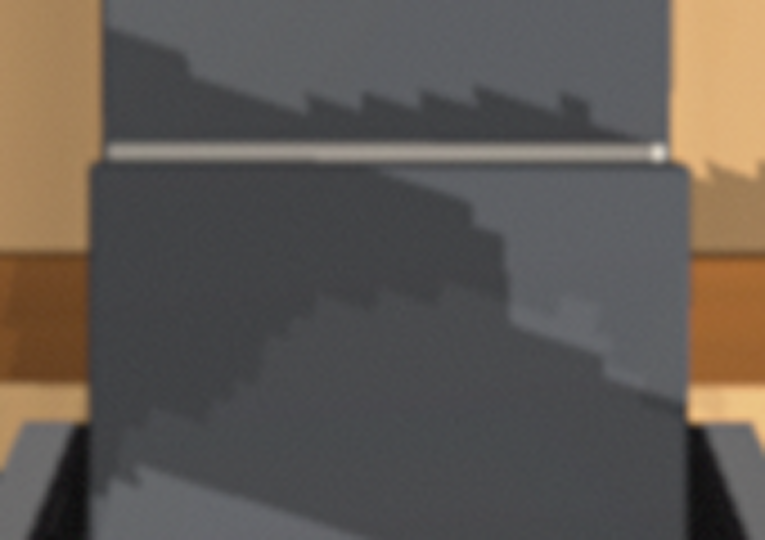

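The tail now covers half of the line, with 1.75 mm still visible, and it is centred within 0.4 mm. I'll press 0.5 mm further to flatten it, release and rise.

Request:
{"op": "step_arm", "data": {
  "targets": [
    [-0.2, 0, 0.4, 0, 0.5],
    [-0.2, 0, 0.6, 0, 0.5],
    [-0.2, 0, 0.6, 0, 0.5],
    [-0.2, 0, 0.6, 0, 0.27],
    [-0.2, 0, 0.6, 0, 0.24],
    [-0.2, 0, 0.6, 0, 0.2],
    [-0.2, 0, 0.6, 0, 0.15],
    [-0.2, 0, 0.6, 0, 0.1],
    [-0.2, 0, 0.6, 0, 0.1],
    [-0.2, 0, -3, 0, 0.1],
    [-0.2, 0, -15, 0, 0.1],
    [-0.2, 0, -40, 0, 0.1],
    [-0.2, 0, -80, 0, 0.1],
    [-0.2, 0, -120, 0, 0.1],
    [-0.2, 0, -145, 0, 0.1],
    [-0.2, 0, -145, 0, 0.1],
    [-0.2, 0, -145, 0, 0.1]
  ]
}}

```text
t: 11.55
eef_pos: [0.5188, 0.0476, 0.2506]
tool_rot: [0.001, 0.615, 0.788, 0.001]
contact_force: [0.2, 0.2, -0.7]
gripper_width: 0.901
```

```bash
python3 - <<'E'
from h import *
from station import bot
w=snap("wrist","w11");o=bot.get_obs();print(o["eef_pos"],o["tool_rot"],o["gripper_width"],o["t"],o["contact_force"],o["q"][6])
cv2.imwrite("pics/w11b.png",crop(w,0,0,512,384,1.5))
d=snap("side","d11");cv2.imwrite("pics/d11b.png",crop(d,180,120,130,110,6))
E
```

```text
[0.51783924 0.04738536 0.24898936] [3.40695454e-04 6.14993304e-01 7.88532217e-01 2.51405266e-04] 0.9006170296046049 11.6 [-0.7002801  -0.12682272  0.0839105 ] 1.5508122690256756
```

View pics/w11b.png

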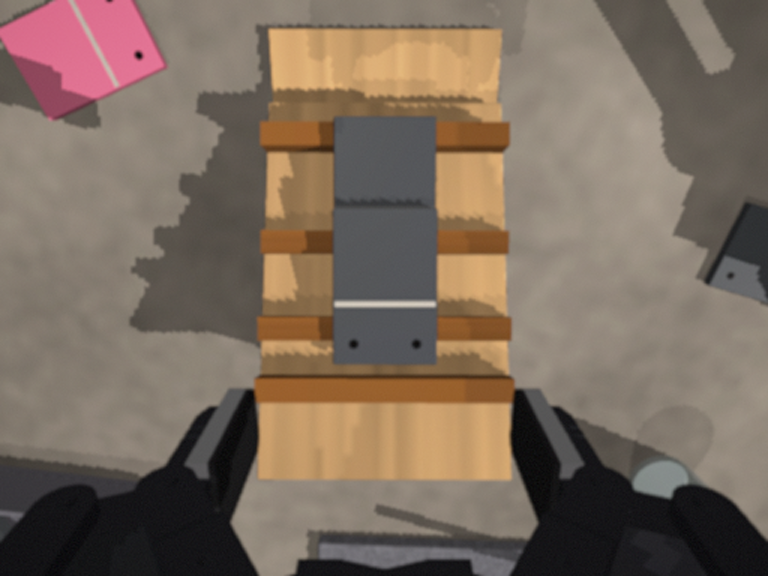

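View pics/d11b.png

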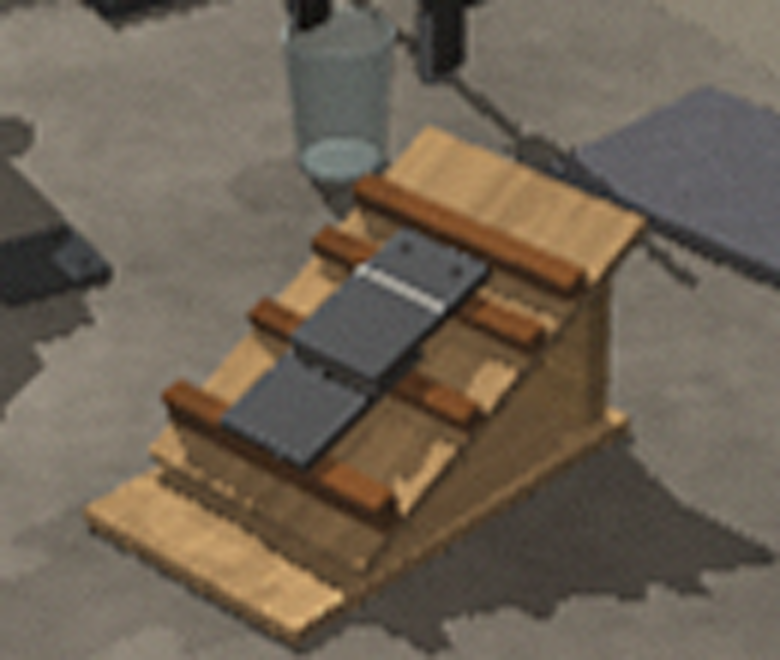

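The slate is flat, but the fixed line is now completely hidden, so it may have slipped downhill on release. Measuring.

```bash
cat > chk.py <<'E'
import sys
from h import *
w=load(sys.argv[1]);psi=.2453;x,y,z=deckframe(psi);P0=np.array([.4848,.0401,.075])
g=w["frame"].astype(int).sum(2)//3
def dk(uv,zz): 
    Q=onplane(w,uv,P0+z*zz*1e-3,z)-P0; return np.c_[Q@x,Q@y]*1e3
for u in (232,256,280):
    print(u,"fixedtail",[(r,int(g[r,u])) for r in range(74,84)],"tail",[(r,int(g[r,u])) for r in range(128,146)],"line",[(r,int(g[r,u])) for r in range(197,208)],"head",[(r,int(g[r,u])) for r in range(238,247)])
print(dk([(256,r) for r in (78,136,138,202.5,242.5)],0)[:,0].round(1),dk([(256,r) for r in (78,136,138,202.5,242.5)],8)[:,0].round(1))
E
python3 chk.py w11
python3 - <<'E'
import sys;sys.path.insert(0,'.')
from h import *
w=load("w11");cv2.imwrite("pics/w11c.png",crop(w,205,65,110,120,5))
E
```

```text
232 fixedtail [(74, 97), (75, 96), (76, 96), (77, 92), (78, 89), (79, 90), (80, 89), (81, 90), (82, 89), (83, 90)] tail [(128, 89), (129, 87), (130, 89), (131, 85), (132, 84), (133, 80), (134, 73), (135, 64), (136, 60), (137, 67), (138, 75), (139, 83), (140, 89), (141, 89), (142, 89), (143, 88), (144, 90), (145, 88)] line [(197, 86), (198, 85), (199, 96), (200, 132), (201, 175), (202, 198), (203, 195), (204, 160), (205, 110), (206, 86), (207, 84)] head [(238, 86), (239, 86), (240, 84), (241, 87), (242, 90), (243, 97), (244, 101), (245, 103), (246, 103)]
256 fixedtail [(74, 98), (75, 96), (76, 94), (77, 92), (78, 87), (79, 86), (80, 89), (81, 88), (82, 88), (83, 88)] tail [(128, 89), (129, 89), (130, 89), (131, 84), (132, 74), (133, 64), (134, 57), (135, 57), (136, 59), (137, 67), (138, 74), (139, 81), (140, 87), (141, 88), (142, 89), (143, 88), (144, 89), (145, 87)] line [(197, 86), (198, 85), (199, 94), (200, 133), (201, 175), (202, 199), (203, 194), (204, 160), (205, 110), (206, 86), (207, 85)] head [(238, 85), (239, 85), (240, 85), (241, 85), (242, 86), (243, 90), (244, 93), (245, 94), (246, 95)]
280 fixedtail [(74, 101), (75, 103), (76, 99), (77, 92), (78, 86), (79, 86), (80, 87), (81, 88), (82, 86), (83, 87)] tail [(128, 86), (129, 88), (130, 88), (131, 83), (132, 80), (133, 72), (134, 66), (135, 62), (136, 59), (137, 66), (138, 73), (139, 81), (140, 87), (141, 88), (142, 88), (143, 88), (144, 89), (145, 87)] line [(197, 85), (198, 83), (199, 95), (200, 132), (201, 174), (202, 199), (203, 194), (204, 159), (205, 111), (206, 85), (207, 83)] head [(238, 84), (239, 86), (240, 84), (241, 84), (242, 86), (243, 92), (244, 98), (245, 101), (246, 103)]
[-53.9  -3.2  -1.4  55.4  90.9] [-51.3  -1.9  -0.2  55.1  89.6]
```

View pics/w11c.png

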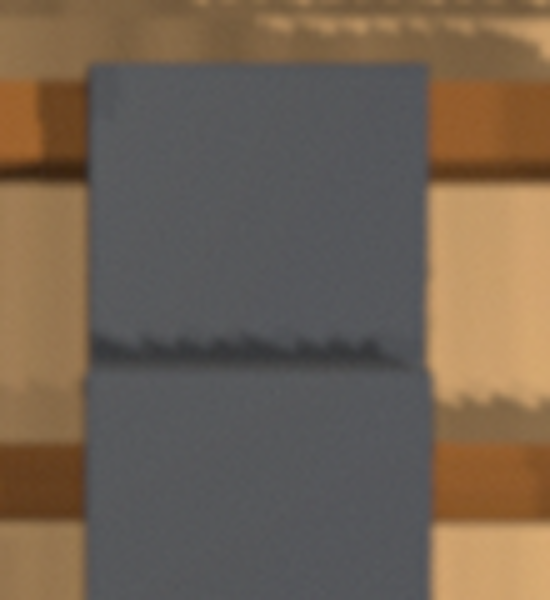

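Along the slope the slate's line reads x=55.1, where it should be 55. From this viewpoint the tail's own thickness hides the line, so I'll look again from further downhill.

Request:
{"op": "step_arm", "data": {
  "targets": [
    [0, -30, 20, 0, 0.1],
    [0, -60, 40, 0, 0.1],
    [0, -70, 45, 0, 0.1],
    [0, -70, 45, 0, 0.1],
    [0, -70, 45, 0, 0.1]
  ]
}}

```text
t: 12.07
eef_pos: [0.4492, 0.0302, 0.2026]
tool_rot: [-0.001, 0.615, 0.789, -0.001]
contact_force: [0.6, 0.4, 0.5]
gripper_width: 0.901
```

```bash
python3 - <<'E'
from h import *
from station import bot
w=snap("wrist","w12");o=bot.get_obs();print(o["eef_pos"],o["tool_rot"],o["t"])
p=proj(w,[.4848,.0401,.075])[0].astype(int);print(p)
cv2.imwrite("pics/w12b.png",crop(w,p[0]-65,max(p[1]-60,0),130,130,4.5))
x,y,z=deckframe(.2453);P0=np.array([.4848,.0401,.075])
print("cam deck",(-w["R"].T@w["t"]-P0)@np.c_[x,y,z])
E
```

```text
[0.45047253 0.03059997 0.20339475] [-2.00914926e-04  6.14932612e-01  7.88579635e-01 -4.40897211e-05] 12.1167
[255 238]
cam deck [-3.91983122e-02 -2.47981837e-04  2.74238081e-01]
```

View pics/w12b.png

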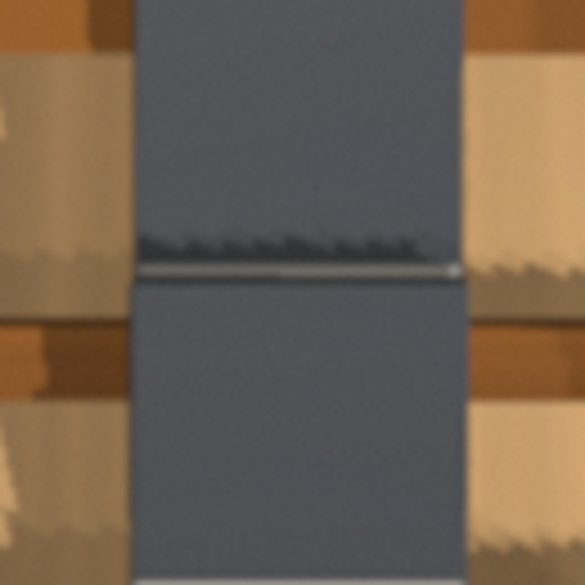

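The line shows about half its width and both slates are centred at px 299 and 299.5, so the full slate is well placed. Next, the short slate.

Request:
{"op": "step_arm", "data": {
  "targets": [
    [0, 0, -35, 0, 0],
    [38, 5, -50, 3, 0],
    [76, 10, -50, 6, 0],
    [114, 16, -50, 10, 0],
    [152, 22, -50, 12, 0],
    [190, 27, -50, 14, 0],
    [228, 33, -50, 14, 0],
    [266, 38, -50, 14, 0],
    [288, 41, -50, 14, 0],
    [288, 41, -50, 14, 0],
    [288, 41, -50, 14, 0]
  ]
}}

```text
t: 13.03
eef_pos: [0.4198, 0.322, 0.2538]
tool_rot: [-0.0, 0.705, 0.709, 0.0]
contact_force: [0.1, -0.6, 0.4]
gripper_width: 0.999
```

```bash
cat > sl2.py <<'E'
from h import *
from station import bot
w=snap("wrist","w13");o=bot.get_obs();q=o["tool_rot"];print(o["eef_pos"],"toolx yaw",2*np.degrees(np.arctan2(q[2],q[1])),o["t"],o["q"][6])
cv2.imwrite("pics/w13b.png",crop(w,0,0,512,384,1.5))
E
python3 sl2.py
```

```text
[0.42025278 0.32018201 0.253655  ] toolx yaw 90.13272392831033 13.0833 0.6952340718447573
```

View pics/w13b.png

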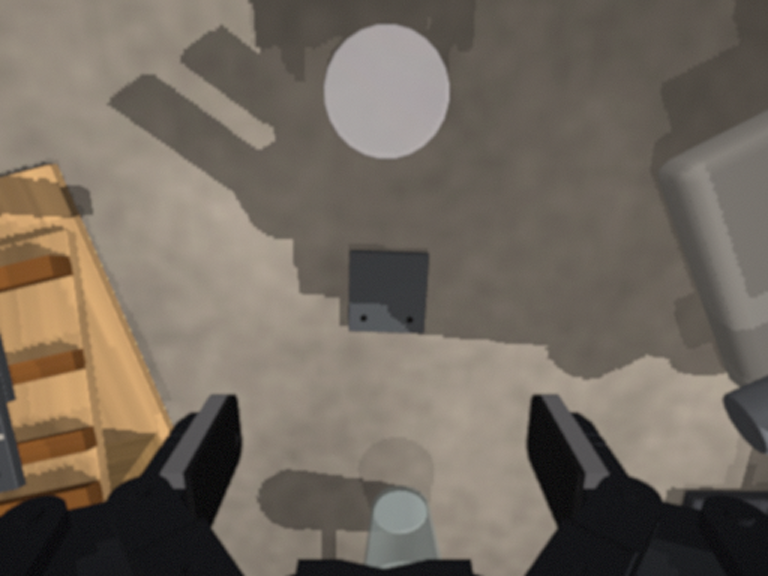

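The short slate is at (388,290): nearly square, no line, holes towards +x. That matches the description.

```bash
python3 - <<'E'
from h import *
c=load("w13");im=c["frame"].astype(int)
m=((im[...,2]>=im[...,0]+2)&(im.max(2)<105)).astype(np.uint8)*255;rr=np.zeros_like(m);rr[155:232,218:300]=255;m&=rr
m=cv2.morphologyEx(m,cv2.MORPH_CLOSE,np.ones((7,7),np.uint8))
k=max(cv2.findContours(m,0,1)[0],key=cv2.contourArea);q=quad(k);Q=onz(c,q,.008);print(q.round(1).tolist(),Q.mean(0),[np.linalg.norm(Q[i]-Q[i-1]).round(4) for i in range(4)],[np.arctan2(*(Q[i]-Q[i-1])[1::-1]).round(3) for i in range(4)])
H=onz(c,np.array([(363.5,317.5),(409.5,319.5)])/1.5,.008);v=H[1]-H[0];print("holes",H.round(4),np.arctan2(v[1],v[0])-np.pi/2,H.mean(0))
print("beaker base/top",onz(c,[(396/1.5,470/1.5)],0),onz(c,[(400/1.5,511/1.5)],.09))
g=im.sum(2)//3
for u in (240,258,275): print(u,[(r,int(g[r,u])) for r in range(163,173)],[(r,int(g[r,u]),int(im[r,u,2]-im[r,u,0])) for r in range(214,226)])
for r in (180,195,210): print(r,[(u,int(g[r,u]),int(im[r,u,2]-im[r,u,0])) for u in range(228,238)],[(u,int(g[r,u])) for u in range(279,290)])
E
```

```text
[[284.20001220703125, 169.39999389648438], [280.29998779296875, 220.39999389648438], [232.89999389648438, 218.6999969482422], [234.39999389648438, 167.60000610351562]] [0.45926198 0.32581869 0.008     ] [np.float64(0.0558), np.float64(0.0623), np.float64(0.0561), np.float64(0.0621)] [np.float64(1.539), np.float64(-0.042), np.float64(-1.606), np.float64(3.096)]
holes [[0.4804 0.3077 0.008 ]
 [0.4819 0.3437 0.008 ]] -0.042335270412055204 [0.48111434 0.32569265 0.008     ]
beaker base/top [[0.6298661  0.33527595 0.        ]] [[0.59342093 0.33532953 0.09      ]]
240 [(163, 84), (164, 83), (165, 79), (166, 65), (167, 50), (168, 51), (169, 55), (170, 56), (171, 59), (172, 58)] [(214, 78, 4), (215, 87, 5), (216, 89, 5), (217, 89, 5), (218, 88, 5), (219, 88, 5), (220, 100, -4), (221, 122, -16), (222, 136, -22), (223, 140, -24), (224, 138, -24), (225, 137, -22)]
258 [(163, 95), (164, 92), (165, 86), (166, 73), (167, 62), (168, 51), (169, 52), (170, 58), (171, 57), (172, 59)] [(214, 86, 6), (215, 89, 5), (216, 89, 6), (217, 89, 5), (218, 89, 6), (219, 89, 5), (220, 91, 2), (221, 105, -8), (222
[... 490 characters left out ...]
36, 59, 4), (237, 58, 4)] [(279, 58), (280, 56), (281, 58), (282, 57), (283, 59), (284, 63), (285, 75), (286, 88), (287, 96), (288, 97), (289, 96)]
195 [(228, 87, -14), (229, 89, -14), (230, 89, -16), (231, 86, -12), (232, 73, -8), (233, 61, 0), (234, 58, 4), (235, 57, 3), (236, 59, 3), (237, 58, 4)] [(279, 60), (280, 60), (281, 59), (282, 60), (283, 62), (284, 77), (285, 90), (286, 98), (287, 98), (288, 97), (289, 97)]
210 [(228, 93, -14), (229, 92, -16), (230, 90, -15), (231, 82, -12), (232, 77, -2), (233, 81, 4), (234, 88, 4), (235, 89, 6), (236, 87, 6), (237, 87, 6)] [(279, 59), (280, 60), (281, 58), (282, 63), (283, 76), (284, 90), (285, 97), (286, 99), (287, 99), (288, 99), (289, 100)]
```

Request:
{"op": "step_arm", "data": {
  "targets": [
    [6.2, 31, 40, 2.5, 0.1],
    [6.2, 31, 80, 2.5, 0.2],
    [6.2, 31, 120, 2.5, 0.2],
    [6.2, 31, 160, 2.5, 0.2],
    [6.2, 31, 195, 2.5, 0.2],
    [6.2, 31, 208, 2.5, 0.2],
    [6.2, 31, 208, 2.5, 0.2],
    [6.2, 31, 208, 2.5, 0.2]
  ]
}}

```text
t: 13.75
eef_pos: [0.4515, 0.3256, 0.0465]
tool_rot: [0.0, 0.722, 0.692, 0.0]
contact_force: [0.2, 0.9, 0.6]
gripper_width: 0.799
```

```bash
sed 's/w4/w14/' tip.py > tip2.py; python3 tip2.py
```

```text
[0.45215593 0.32646776 0.04763251] [2.58684919e-04 7.22102534e-01 6.91784568e-01 1.40565078e-03] 0.7991045240659921
[0.03128268 0.0336494  0.03462565 0.03745291] y inner [0.27328987 0.29256389]
[0.03196855 0.03370007 0.03477877 0.03771251] y inner [0.35973294 0.3809821 ]
```

View pics/w14.png

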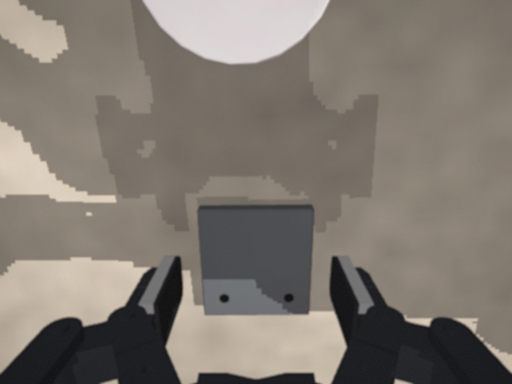

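Centred between the pads. Lower and grip, then lift.

Request:
{"op": "step_arm", "data": {
  "targets": [
    [0, 0, 14, 0, 0.2],
    [0, 0, 24, 0, 0.2],
    [0, 0, 27, 0, 0.2],
    [0, 0, 27, 0, 0.2],
    [0, 0, 27, 0, 0.5],
    [0, 0, 27, 0, 0.5],
    [0, 0, 27, 0, 0.5],
    [0, 0, 27, 0, 0.5],
    [0, 0, 27, 0, 0.5]
  ],
  "newtons": 20
}}

```text
t: 14.55
eef_pos: [0.4511, 0.3263, 0.0197]
tool_rot: [0.0, 0.722, 0.692, 0.001]
contact_force: [-1.5, -0.4, 7.1]
gripper_width: 0.691
```

Request:
{"op": "step_arm", "data": {
  "targets": [
    [0, 0, -5, 0, 0.5],
    [0, 0, -10, 0, 0.5],
    [0, 0, -20, 0, 0.5],
    [0, 0, -35, 0, 0.5],
    [0, 0, -60, 0, 0.5],
    [0, 0, -100, 0, 0.5],
    [0, 0, -140, 0, 0.5],
    [0, 0, -180, 0, 0.5],
    [0, 0, -220, 0, 0.5],
    [0, 0, -230, 0, 0.5],
    [0, 0, -230, 0, 0.5],
    [0, 0, -230, 0, 0.5],
    [0, 0, -230, 0, 0.5]
  ]
}}

```text
t: 15.63
eef_pos: [0.4498, 0.3251, 0.2472]
tool_rot: [-0.0, 0.722, 0.692, -0.001]
contact_force: [0.0, 0.2, -2.0]
gripper_width: 0.694
```

```bash
python3 - <<'E'
from h import *
from station import bot
from scipy.spatial.transform import Rotation as Rn
w=snap("wrist","w15");o=bot.get_obs();q=o["tool_rot"];Rt=Rn.from_quat([q[1],q[2],q[3],q[0]]).as_matrix();p=o["eef_pos"]
print(p,"yaw",2*np.degrees(np.arctan2(q[2],q[1])),o["gripper_width"],o["t"],o["contact_force"],o["q"])
g=w["frame"].astype(int).sum(2)//3
for u in (210,256,300): print(u,[(r,int(g[r,u])) for r in range(220,246)],[(r,int(g[r,u])) for r in range(338,362)])
E
python3 inhand.py w15 205 250 310 330
```

```text
[0.44966476 0.32503845 0.2467647 ] yaw 87.60963378560596 0.6922240801591241 15.6833 [-0.1844833   0.652939   -0.59297514] [-0.43135492  0.31514059 -0.37562966  1.82999865  0.13298409  1.02473398
  0.66923405]
210 [(220, 149), (221, 150), (222, 151), (223, 150), (224, 151), (225, 147), (226, 126), (227, 88), (228, 54), (229, 43), (230, 42), (231, 47), (232, 54), (233, 69), (234, 80), (235, 82), (236, 79), (237, 81), (238, 82), (239, 84), (240, 82), (241, 81), (242, 74), (243, 64), (244, 62), (245, 61)] [(338, 89), (339, 87), (340, 89), (341, 88), (342, 88), (343, 88), (344, 89), (345, 88), (346, 88), (347, 88), (348, 87), (349, 85), (350, 91), (351, 104), (352, 120), (353, 130), (354, 133), (355, 132), (356, 133), (357, 132), (358, 132), (359, 131), (360, 129), (361, 132)]
256 [(220, 153), (221, 152), (222, 152), (223, 153), (224, 153), (225, 149), (226, 127), (227, 89), (228, 56), (229, 44), (230, 45), (231, 45), (232, 53), (233, 68), (234, 77), (235, 80), (236, 82), (237, 87), (238, 93), (239, 95), (240, 96), (241, 95), (242, 95), (243, 95), (244, 94), (245, 92)] [(338, 88), (339, 8
[... 292 characters left out ...]
154), (223, 154), (224, 155), (225, 150), (226, 129), (227, 92), (228, 56), (229, 44), (230, 45), (231, 44), (232, 51), (233, 66), (234, 76), (235, 80), (236, 80), (237, 80), (238, 82), (239, 81), (240, 84), (241, 81), (242, 82), (243, 81), (244, 82), (245, 82)] [(338, 89), (339, 91), (340, 90), (341, 89), (342, 89), (343, 89), (344, 89), (345, 89), (346, 88), (347, 89), (348, 88), (349, 88), (350, 95), (351, 114), (352, 134), (353, 142), (354, 141), (355, 139), (356, 135), (357, 132), (358, 129), (359, 124), (360, 123), (361, 118)]
tool z = 0.0001 x + 0.0025 y + 11.17 res 0.5366646999886799 tilt about jaw axis deg 0.14254321737775447
tail edge tool y at x=0 -20.15 slope -0.2950 px row 229.5
```

View pics/w15.png

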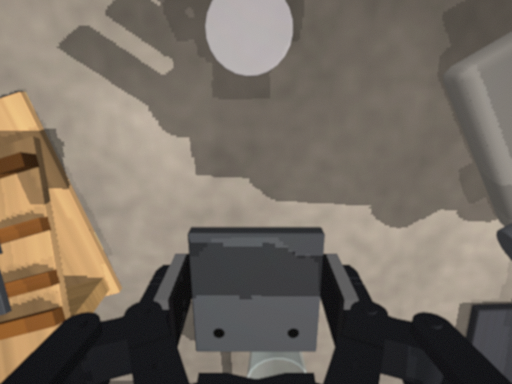

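```bash
python3 - <<'E'
from h import *
from station import bot
from scipy.spatial.transform import Rotation as Rn
w=load("w15");o=bot.get_obs();q=o["tool_rot"];Rt=Rn.from_quat([q[1],q[2],q[3],q[0]]).as_matrix();p=np.array(o["eef_pos"])
print(np.round((onz(w,[(256,232.7),(256,350.9)],p[2]-.0112)-p)@Rt*1e3,1))
w=load("w12")
# full slate's line from w12 and w11, on deck plane z=8
x,y,z=deckframe(.2453);P0=np.array([.4848,.0401,.075])
for t in ("w11","w12"):
    w=load(t);im=w["frame"].astype(int);b=(im.min(2)>125)&(im.max(2)-im.min(2)<45)
    pr=proj(w,P0+.055*x+.008*z)[0];m=np.zeros(b.shape,bool);r0,c0=int(pr[1]),int(pr[0]);m[r0-8:r0+9,c0-32:c0+33]=True
    l=np.argwhere(b&m)[:,::-1];Q=onplane(w,l,P0+.008*z,z);D=(Q-P0)@np.c_[x,y,z]*1e3
    print(t,pr,len(l),D.mean(0),Q.mean(0),D[:,1].min(),D[:,1].max(),np.polyfit(D[:,1],D[:,0],1))
E
```

```text
[[  0.7 -22.9  11.3]
 [  0.7  41.4  11.1]]
w11 [255.78616032 202.39374922] 324 [54.66672468 -0.59146381  8.        ] [0.53298027 0.0515518  0.0995014 ] -28.225050457935204 26.87706162209131 [-1.38306055e-03  5.46659067e+01]
w12 [255.55021156 308.95997216] 325 [55.03219994 -0.43669482  8.        ] [0.53327987 0.05178635 0.09961434] -25.90333178015005 25.03655529326067 [-2.01252992e-04  5.50321121e+01]
```

Tail is at -23.1 and head at +41.4, a length of 64.5 against the true 65. Using the full slate's final TCP as calibration, the short slate's target TCP is about (0.551, 0.056) with a final z of about 0.123. Carrying it over.

Request:
{"op": "step_arm", "data": {
  "targets": [
    [-10, 4, 0, -1, 0.5],
    [-35, 15, 0, -3, 0.5],
    [-65, 27, 0, -5, 0.5],
    [-95, 40, 0, -7, 0.5],
    [-125, 53, 0, -9, 0.5],
    [-155, 65, 0, -11, 0.5],
    [-185, 78, 0, -13, 0.5],
    [-215, 90, 0, -15, 0.5],
    [-245, 103, 0, -16.4, 0.5],
    [-260, 109, 0, -16.4, 0.5],
    [-266, 111.5, 0, -16.4, 0.5],
    [-266, 111.5, 30, -16.4, 0.5],
    [-266, 111.5, 60, -16.4, 0.5],
    [-266, 111.5, 78, -16.4, 0.5],
    [-266, 111.5, 83, -16.4, 0.5],
    [-266, 111.5, 83, -16.4, 0.5],
    [-266, 111.5, 83, -16.4, 0.5]
  ]
}}

```text
t: 17.1
eef_pos: [0.5509, 0.0565, 0.1659]
tool_rot: [-0.0, 0.615, 0.788, 0.0]
contact_force: [-0.1, 0.1, -0.5]
gripper_width: 0.691
```

```bash
python3 - <<'E'
from h import *
from station import bot
w=snap("wrist","w16");o=bot.get_obs();q=o["tool_rot"];print(o["eef_pos"],"yaw",2*np.degrees(np.arctan2(q[2],q[1])),o["gripper_width"],o["t"],o["contact_force"])
cv2.imwrite("pics/w16b.png",crop(w,0,0,512,384,1.5))
E
```

```text
[0.55149415 0.05641103 0.16664233] yaw 104.04668128287561 0.6922263078972165 17.15 [-0.01933607 -0.92448439 -0.39386483]
```

View pics/w16b.png

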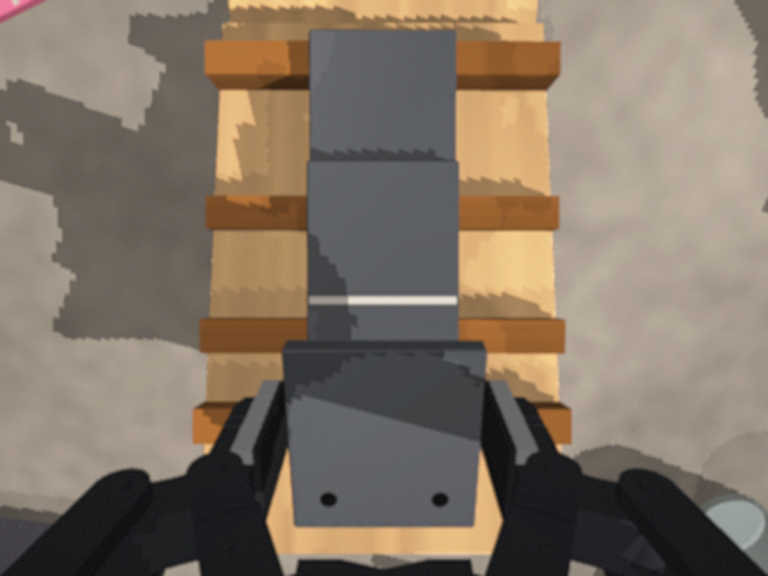

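Aligned, with centres at 383 and 385. Lowering and starting the pivot.

Request:
{"op": "step_arm", "data": {
  "targets": [
    [0, 0, 12, 0, 0.5],
    [0, 0, 22, 0, 0.5],
    [0, 0, 27, 0, 0.5],
    [0, 0, 29, 0, 0.5],
    [0, 0, 30.5, 0, 0.5],
    [0, 0, 32, 0, 0.5],
    [0, 0, 33, 0, 0.5],
    [0, 0, 34, 0, 0.5],
    [0, 0, 35, 0, 0.5],
    [0, 0, 36, 0, 0.5],
    [0, 0, 36, 0, 0.5]
  ]
}}

```text
t: 18.07
eef_pos: [0.5508, 0.0555, 0.1296]
tool_rot: [-0.0, 0.616, 0.788, -0.0]
contact_force: [-4.5, -0.8, 5.1]
gripper_width: 0.694
```

```bash
python3 - <<'E'
from h import *
from station import bot
w=snap("wrist","w17");o=bot.get_obs();q=o["tool_rot"];print(o["eef_pos"],"yaw",2*np.degrees(np.arctan2(q[2],q[1])),o["gripper_width"],o["t"],o["contact_force"])
cv2.imwrite("pics/w17b.png",crop(w,0,0,512,384,1.5))
E
python3 inhand.py w17 205 240 310 330
```

```text
[0.55075129 0.05541197 0.12965404] yaw 103.99388228735155 0.6960559668015084 18.1167 [-4.02445879 -1.73489781  3.94267111]
tool z = -0.0013 x + -0.1799 y + 10.77 res 0.6009037611160347 tilt about jaw axis deg -10.198233889619978
tail edge tool y at x=0 -21.23 slope -0.1942 px row 227.5
```

View pics/w17b.png

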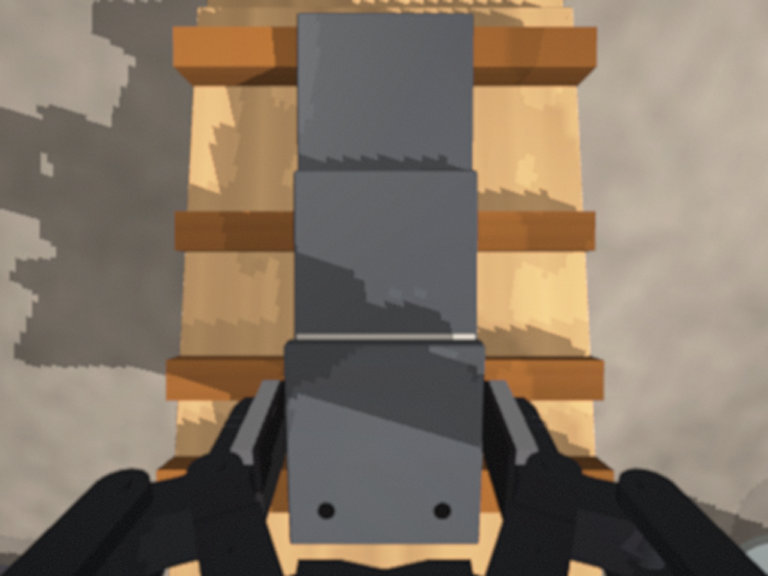

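Request:
{"op": "step_arm", "data": {
  "targets": [
    [0, 0, 1, 0, 0.5],
    [0, 0, 1.8, 0, 0.5],
    [0, 0, 2.5, 0, 0.5],
    [0, 0, 3.1, 0, 0.5],
    [0, 0, 3.6, 0, 0.5],
    [0, 0, 4, 0, 0.5],
    [0, 0, 4, 0, 0.5]
  ]
}}

```text
t: 18.7
eef_pos: [0.551, 0.0555, 0.1257]
tool_rot: [0.0, 0.616, 0.788, 0.0]
contact_force: [-2.5, -0.6, 3.6]
gripper_width: 0.697
```

```bash
cat > pl2.py <<'E'
import sys
from h import *
from station import bot
t=sys.argv[1]
w=snap("wrist",t);o=bot.get_obs();print(o["eef_pos"],o["gripper_width"],o["t"],np.round(o["contact_force"],1),np.round(o["torque"],2))
cv2.imwrite(f"pics/{t}b.png",crop(w,170,190,170,110,4.5))
g=w["frame"].astype(int).sum(2)//3
for u in (215,255,300): print(u,[(r,int(g[r,u])) for r in range(218,238)])
for r in (200,215,238,250): print(r,[(u,int(g[r,u])) for u in range(186,202)],[(u,int(g[r,u])) for u in range(313,328)])
E
python3 pl2.py w18; python3 inhand.py w18 205 240 310 330
```

```text
[0.55104441 0.05554129 0.12573706] 0.687700443510456 18.75 [-3.3 -0.8  4.7] [-0.23  0.49 -0.01]
215 [(218, 67), (219, 69), (220, 67), (221, 67), (222, 67), (223, 66), (224, 72), (225, 84), (226, 78), (227, 59), (228, 54), (229, 59), (230, 65), (231, 66), (232, 65), (233, 67), (234, 66), (235, 67), (236, 66), (237, 66)]
255 [(218, 66), (219, 66), (220, 67), (221, 66), (222, 65), (223, 65), (224, 74), (225, 83), (226, 79), (227, 58), (228, 55), (229, 62), (230, 71), (231, 74), (232, 74), (233, 75), (234, 74), (235, 74), (236, 74), (237, 75)]
300 [(218, 67), (219, 65), (220, 65), (221, 67), (222, 66), (223, 66), (224, 74), (225, 88), (226, 84), (227, 62), (228, 59), (229, 80), (230, 96), (231, 103), (232, 105), (233, 106), (234, 105), (235, 105), (236, 106), (237, 104)]
200 [(186, 128), (187, 128), (188, 129), (189, 128), (190, 127), (191, 130), (192, 129), (193, 123), (194, 99), (195, 76), (196, 68), (197, 68), (198, 69), (199, 69), (200, 67), (201, 69)] [(313, 95), (314, 97), (315, 97), (316, 96), (317, 95), (318, 103), (319, 131), (320, 166), (321, 180), (322, 180), (323, 180), (324,
[... 579 characters left out ...]
), (201, 67)] [(313, 98), (314, 97), (315, 96), (316, 97), (317, 97), (318, 97), (319, 96), (320, 98), (321, 97), (322, 100), (323, 109), (324, 112), (325, 114), (326, 114), (327, 113)]
250 [(186, 73), (187, 71), (188, 72), (189, 67), (190, 64), (191, 64), (192, 65), (193, 66), (194, 65), (195, 64), (196, 65), (197, 65), (198, 65), (199, 64), (200, 66), (201, 66)] [(313, 69), (314, 64), (315, 64), (316, 64), (317, 64), (318, 64), (319, 63), (320, 62), (321, 67), (322, 83), (323, 97), (324, 105), (325, 106), (326, 106), (327, 105)]
tool z = -0.0004 x + -0.2852 y + 10.33 res 0.6413925470015819 tilt about jaw axis deg -15.916779502136535
tail edge tool y at x=0 -21.78 slope -0.0766 px row 226.5
```

View pics/w18b.png

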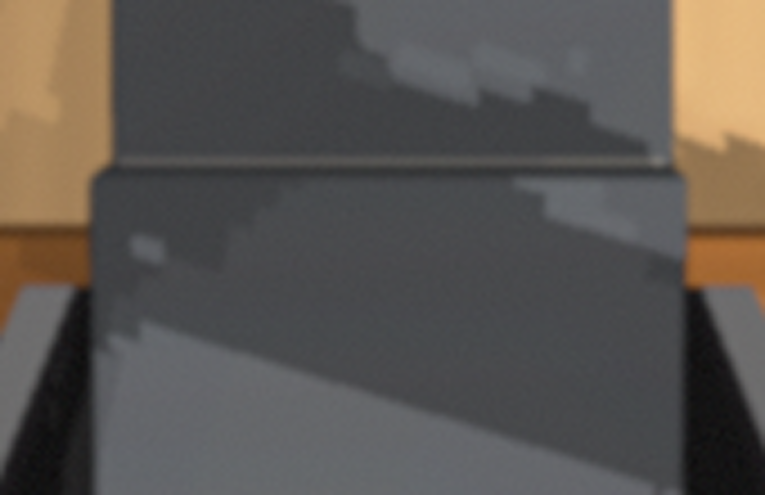

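The tail now covers almost all of the line, about 1.2 mm too low, and is 0.4 mm off laterally. I'll lift slightly, correct and reseat.

Request:
{"op": "step_arm", "data": {
  "targets": [
    [0, 0, -1, 0, 0.5],
    [0.2, 0, -2, 0, 0.5],
    [0.3, 0.6, -2, 0, 0.5],
    [0.3, 1.2, -2, 0, 0.5],
    [0.3, 1.2, -2, 0, 0.5],
    [0.3, 1.2, -1.2, 0, 0.5],
    [0.3, 1.2, -0.5, 0, 0.5],
    [0.3, 1.2, 0, 0, 0.5],
    [0.3, 1.2, 0.4, 0, 0.5],
    [0.3, 1.2, 0.7, 0, 0.5],
    [0.3, 1.2, 0.7, 0, 0.5]
  ]
}}

```text
t: 19.67
eef_pos: [0.5523, 0.0563, 0.1255]
tool_rot: [0.0, 0.616, 0.788, 0.0]
contact_force: [-2.0, -0.7, 4.6]
gripper_width: 0.696
```

```bash
python3 pl2.py w19; python3 inhand.py w19 205 240 310 330
```

```text
[0.55231348 0.05628949 0.12552338] 0.6899500416633253 19.7167 [-1.8  0.7  4.8] [0.01 0.07 0.01]
215 [(218, 68), (219, 65), (220, 66), (221, 74), (222, 102), (223, 133), (224, 151), (225, 148), (226, 118), (227, 74), (228, 54), (229, 61), (230, 64), (231, 66), (232, 66), (233, 67), (234, 67), (235, 67), (236, 66), (237, 67)]
255 [(218, 65), (219, 65), (220, 64), (221, 73), (222, 102), (223, 134), (224, 152), (225, 150), (226, 118), (227, 74), (228, 53), (229, 62), (230, 71), (231, 75), (232, 75), (233, 74), (234, 76), (235, 74), (236, 74), (237, 76)]
300 [(218, 65), (219, 66), (220, 65), (221, 74), (222, 100), (223, 133), (224, 150), (225, 146), (226, 118), (227, 72), (228, 58), (229, 78), (230, 96), (231, 105), (232, 107), (233, 106), (234, 106), (235, 104), (236, 100), (237, 92)]
200 [(186, 126), (187, 127), (188, 128), (189, 128), (190, 129), (191, 131), (192, 124), (193, 100), (194, 76), (195, 68), (196, 68), (197, 69), (198, 70), (199, 69), (200, 69), (201, 69)] [(313, 97), (314, 96), (315, 97), (316, 95), (317, 102), (318, 128), (319, 164), (320, 180), (321, 181), (322, 178), (3
[... 582 characters left out ...]
(200, 82), (201, 76)] [(313, 96), (314, 97), (315, 96), (316, 96), (317, 97), (318, 96), (319, 96), (320, 97), (321, 92), (322, 81), (323, 70), (324, 67), (325, 67), (326, 66), (327, 67)]
250 [(186, 69), (187, 68), (188, 70), (189, 65), (190, 62), (191, 63), (192, 65), (193, 65), (194, 66), (195, 66), (196, 66), (197, 64), (198, 64), (199, 67), (200, 66), (201, 67)] [(313, 73), (314, 73), (315, 74), (316, 74), (317, 74), (318, 72), (319, 72), (320, 70), (321, 69), (322, 84), (323, 98), (324, 104), (325, 104), (326, 106), (327, 104)]
tool z = -0.0007 x + -0.3016 y + 10.25 res 0.6483468538667999 tilt about jaw axis deg -16.78204646945905
tail edge tool y at x=0 -21.80 slope 0.0460 px row 226.5
```

View pics/w19b.png

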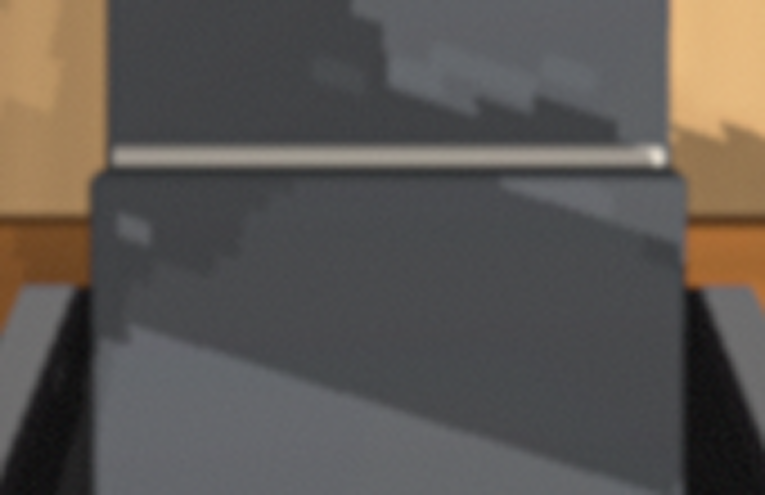

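Centred (255.5 and 255.5). About 2.1 mm of the line is visible and the target is about 1.7. I'll lower the rest of the way with a tiny downhill nudge.

Request:
{"op": "step_arm", "data": {
  "targets": [
    [0, -0.2, 0.3, 0, 0.5],
    [0, -0.3, 0.6, 0, 0.5],
    [0, -0.3, 0.9, 0, 0.5],
    [0, -0.3, 1.0, 0, 0.5],
    [0, -0.3, 1.0, 0, 0.5]
  ]
}}

```text
t: 20.13
eef_pos: [0.5523, 0.0563, 0.1249]
tool_rot: [0.001, 0.616, 0.788, 0.001]
contact_force: [-1.8, -0.3, 7.0]
gripper_width: 0.693
```

```bash
python3 pl2.py w20|head -4; python3 inhand.py w20 205 240 310 330
```

```text
[0.55230095 0.05627368 0.12484688] 0.6953712090248195 20.1833 [-1.9 -0.5  7.3] [0.05 0.13 0.03]
215 [(218, 67), (219, 67), (220, 66), (221, 67), (222, 84), (223, 118), (224, 145), (225, 147), (226, 123), (227, 80), (228, 56), (229, 58), (230, 65), (231, 68), (232, 69), (233, 68), (234, 67), (235, 67), (236, 67), (237, 67)]
255 [(218, 67), (219, 66), (220, 64), (221, 64), (222, 86), (223, 123), (224, 150), (225, 150), (226, 123), (227, 81), (228, 56), (229, 61), (230, 71), (231, 74), (232, 77), (233, 74), (234, 75), (235, 74), (236, 74), (237, 74)]
300 [(218, 66), (219, 66), (220, 64), (221, 66), (222, 84), (223, 121), (224, 148), (225, 149), (226, 122), (227, 81), (228, 61), (229, 76), (230, 94), (231, 105), (232, 105), (233, 104), (234, 106), (235, 104), (236, 98), (237, 85)]
tool z = -0.0008 x + -0.3209 y + 10.18 res 0.6610825981691906 tilt about jaw axis deg -17.792230580082588
tail edge tool y at x=0 -18.57 slope 0.0489 px row 226.5
```

Flat at 17.8°, with contact force rising to 7 N. Releasing.

Request:
{"op": "step_arm", "data": {
  "targets": [
    [0, 0, -0.3, 0, 0.5],
    [0, 0, -0.3, 0, 0.27],
    [0, 0, -0.3, 0, 0.24],
    [0, 0, -0.3, 0, 0.2],
    [0, 0, -0.3, 0, 0.15],
    [0, 0, -0.3, 0, 0.1],
    [0, 0, -0.3, 0, 0.1],
    [0, 0, -4, 0, 0.1],
    [0, 0, -15, 0, 0.1],
    [0, 0, -40, 0, 0.1],
    [0, 0, -75, 0, 0.1],
    [0, -30, -100, 0, 0.1],
    [0, -65, -110, 0, 0.1],
    [0, -90, -110, 0, 0.1],
    [0, -90, -110, 0, 0.1],
    [0, -90, -110, 0, 0.1]
  ]
}}

```text
t: 21.52
eef_pos: [0.4638, 0.0339, 0.2353]
tool_rot: [0.001, 0.616, 0.788, 0.0]
contact_force: [0.3, -0.3, -0.0]
gripper_width: 0.898
```

```bash
python3 - <<'E'
from h import *
from station import bot
w=snap("wrist","w21");o=bot.get_obs();print(o["eef_pos"],o["t"],o["gripper_width"])
cv2.imwrite("pics/w21b.png",crop(w,0,0,512,384,1.5))
x,y,z=deckframe(.2453);P0=np.array([.4848,.0401,.075])
a=proj(w,P0)[0].astype(int);b=proj(w,P0+.055*x+.008*z)[0].astype(int);print(a,b)
cv2.imwrite("pics/w21c.png",crop(w,a[0]-50,a[1]-25,110,b[1]-a[1]+60,5))
print("cam deck",(-w["R"].T@w["t"]-P0)@np.c_[x,y,z])
d=snap("side","d21");cv2.imwrite("pics/d21b.png",crop(d,180,120,130,110,6))
snap("scene","s21")
# plane tilt of each slate by depth
F=f(w);Z=w["z_map"]
for n,x0,x1,zz in(("full",5,50,8),("short",62,112,16)):
    L=np.array([[u,v] for u in np.linspace(x0,x1,25) for v in np.linspace(-24,24,25)])*1e-3
    p=proj(w,P0+L[:,:1]*x+L[:,1:]*y+zz*1e-3*z).round().astype(int);p=p[(p[:,1]<384)&(p[:,1]>=0)]
    zv=Z[p[:,1],p[:,0]];X=(np.c_[(p[:,0]-w["cx"])/F*zv,(p[:,1]-w["cy"])/F*zv,zv]-w["t"])@w["R"]
    D=(X-P0)@np.c_[x,y,z]*1e3;k=np.linalg.lstsq(np.c_[D[:,:2],np.ones(len(D))],D[:,2],rcond=None)[0]
    print(n,"z mean",D[:,2].mean(),"slopes deg",np.degrees(k[:2]))
E
```

```text
[0.46485882 0.03431652 0.23507713] 21.5667 0.9024435343034983
[255 206] [255 269]
cam deck [-1.53184646e-02  9.12252163e-05  3.00439184e-01]
full z mean 8.344127301338796 slopes deg [0.03508629 0.09684224]
short z mean 18.116568043463765 slopes deg [-3.65044033e+01 -1.25402437e-02]
```

View pics/w21b.png

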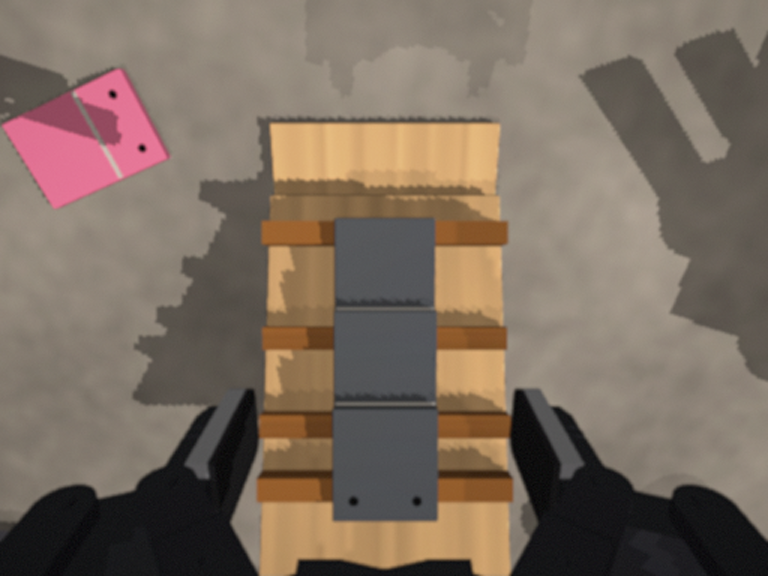

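View pics/w21c.png

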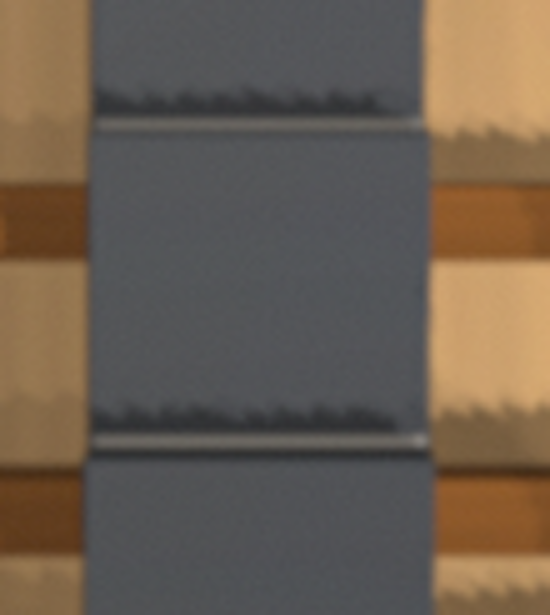

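View pics/d21b.png

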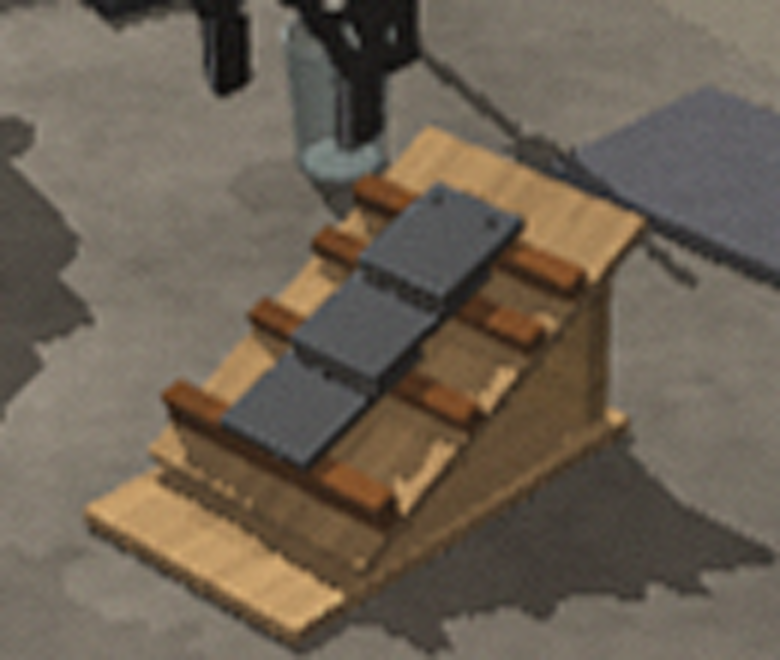

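View pics/s21.png

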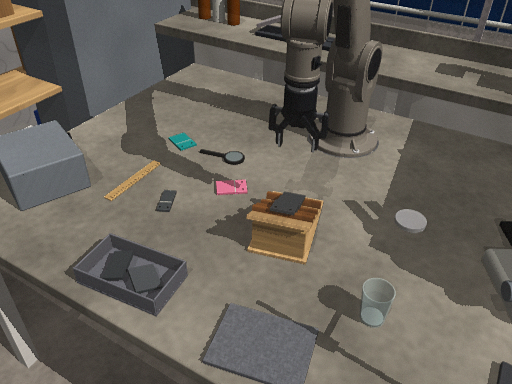

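Both slates are seated, each with its tail on half of the line below and centred, and the bystanders have not moved. The short-slate depth fit was spoiled by finger pixels, so I'll redo it on the clear part and then hand in.

```bash
python3 - <<'E'
from h import *
w=load("w21");x,y,z=deckframe(.2453);P0=np.array([.4848,.0401,.075]);F=f(w);Z=w["z_map"]
for n,x0,x1,zz in(("full",5,50,8),("short",60,112,16)):
    L=np.array([[u,v] for u in np.linspace(x0,x1,25) for v in np.linspace(-24,24,25)])*1e-3
    p=proj(w,P0+L[:,:1]*x+L[:,1:]*y+zz*1e-3*z).round().astype(int);p=p[p[:,1]<384]
    zv=Z[p[:,1],p[:,0]];X=(np.c_[(p[:,0]-w["cx"])/F*zv,(p[:,1]-w["cy"])/F*zv,zv]-w["t"])@w["R"]
    D=(X-P0)@np.c_[x,y,z]*1e3;D=D[(abs(D[:,2]-np.median(D[:,2]))<4)&(zv>0)];k=np.linalg.lstsq(np.c_[D[:,:2],np.ones(len(D))],D[:,2],rcond=None)[0]
    print(n,len(D),"z mean",D[:,2].mean(),"slopes deg",np.degrees(k[:2]),"x range",D[:,0].min(),D[:,0].max())
E
```

```text
full 625 z mean 8.344127301338796 slopes deg [0.03508629 0.09684224] x range 5.2617128700347955 50.15112245959564
short 623 z mean 16.282709670697514 slopes deg [-0.05192831 -0.05176523] x range 59.86859603134134 112.24835742870061
```

Both lie flat, within 0.1°, with faces at z 8.3 and 16.3 mm against the expected 8 and 16. Handing in.

```bash
python3 - <<'E'
from station import bot
print(bot.hand_in())
E
```

```text
the job is handed in; nothing more can be done
None
```

I laid the full slate first and then the short one, and handed the job in at about 21.6 s with the gripper open and clear. I gripped each slate across its width, let it pivot down onto its batten under light contact (7 N at most on the roof), shifted it 1–2 mm, then released it.

**Last checks, after release:**
- **Flatness:** both slates lie within about 0.1° of the roof plane. Their faces are at 8.3 and 16.3 mm, where 8 and 16 are expected.
- **Line and centring:** each tail covers roughly half of the pale line below it, to within about half a millimetre by eye. Both slates looked square, and the last side-by-side readings of each put it within about half a millimetre of centre.
- **Other objects:** the narrow slate, the pink and turquoise ones, and the other bench items look unmoved.

**Checks that failed or disagreed:**
- The first deck measurement was about 2 mm off uphill, so I corrected by comparing slate and line directly in the wrist picture.
- Just after the full slate was released its line was hidden. A view from further downhill showed that was only the slate's own thickness.
- The first flatness fit of the short slate was spoiled by gripper pixels. Redone without them, it gave the values above.
- The fingertips seem to have pressed the bench with about 7 N while gripping the short slate.

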